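# Open the click-lock valuables box by counting from the stop

### The arm

A 6-joint arm with a two-finger parallel gripper is mounted at the origin on the work surface. World frame = base frame: x ahead of the robot, y to its left, z up, the work surface at z = 0. Lengths are in m, angles in rad, forces in N, time in s.
With the tool pointing down it reaches from about 0.325 to 0.875 m from the base axis. Payload 4.4 kg.
Tool frame: the origin (TCP) lies midway between the tips of the shut fingers; the grasp point (between the pads) lies 19 mm behind it; z points along the fingers, y is the direction in which the jaws open and shut (so a half turn about z gives the same grasp; the last joint's range is limited). The gripper opens to 85 mm and grips with 20 to 120 N. Pads are 22 mm wide; open, the fingers measure 114 mm over their backs; the gripper's body (76 mm by 85 mm) begins 54 mm behind the grasp point. The pads swing forward as they close: fully open they stand 13 mm farther back than shut.
Start: joints at [-1.498, 0.207, 1.542, -0, 1.393, -0.15], TCP at [0.127, -0.561, 0.231] pointing down, gripper open.
Joint ranges: [-2.73, 2.73], [-0.86, 2.22], [0.23, 2.46], [-1.11, 4.25], [0.08, 2.63], [-2.82, 2.82]. Speed limits (rad/s): [2.79, 2.79, 3.14, 3.14, 3.14, 3.14].

### API

Orientations are given as a rotation vector (axis times angle).
In Python, from plant import env, cams, hand_in gives the robot as it stands.
- The arm moves only by the tool step_arm, never from a script. Its argument "deltas" is a list of rows, each an object of numbers: "tx", "ty", "tz": the shift along the world's x, y, z in mm; "wx", "wy", "wz": the turn, a rotation vector about the world's x, y, z in degrees. In form: [{"tx": .., "ty": .., "tz": .., "wx": .., "wy": .., "wz": ..}, ...]. A call has 1 to 10 rows; each row shifts and turns the pose as measured when the row begins; what a row does not reach is not made up. A row lasts 1/10 s, in which the tool goes at most 50 mm and 8.59 degrees, less where a joint would pass 70% of its speed; a pose out of reach is approached as far as the arm can. A call is refused whole if a number of a shift passes 50 or a number of a turn 8.59, either way. A call with a gripper value outside its range is refused whole. "gripper" is the opening, from -1 (shut) to 1 (fully open), set as the call begins (left out, the last holds). The fingers move at their own pace and stop on an object; "force" is the grip in N (left out, the last holds). Time passes only in rows, so rows that do not move let the fingers close. It gives the time, the measured TCP pose, the force and the opening at its end, in the units of the state.
- env.get_obs(): the state, without advancing time (a new reading comes with each control period).
- cams.capture(name): name is "side" or "top"; returns (picture, depth): 420x560x3 uint8, red, green, blue; 420x560 float32, m along the optical axis (not along the pixel's ray), 0 where there is no reading.
- cams.camera_info(name): a dict with "camera_matrix" (3x3 intrinsics, pixels), "dist" ([k1, k2, p1, p2, k3] as OpenCV has them; the pictures are not rectified), "eye" and "rotation" of the camera in the world. Camera axes: x right, y down, z forward; pixel columns grow to the right and rows downward; lengths in m; the calibration is good to about 2 mm. A picture is of the moment at which its call begins. camera_info takes no time and is no camera call.
- hand_in(): hands the job in, once; it reports no verdict.
Trained networks look in the newest picture that a camera, given by its name, has taken for a name from the list of things; names that differ only in an ending like _2 or _b are one class to them, and where a whole thing is asked for, a point or a joint stands for the part that bears it (a point fixed in the world has none). Each returns a list of dicts, best first, with "score" (0 to 1); they miss things now and then, are a little off and sometimes report something else, mostly with a low value. They report only what shows in the picture. A call takes as long as a camera call.
- cams.spot_in(camera, query): "rect" ([left, top, right, bottom] as shares, 0 to 1, of the picture: columns of its width, rows of its height, round what is visible of it).
The state is a dict: "clock": time; "joint_positions": joint angles; "joint_vel": joint speeds; "tau": joint torques, N m; "eef_pos": TCP position; "orientation": TCP orientation; "force": force on the tool from outside, world axes, zero at the start; "ft_torque": the same for the moment, N m; "opening": finger opening in m.
Only numpy, scipy, OpenCV 4.12 (cv2) and the standard library are available. Lean on these libraries where they do the work, as an engineer would, in place of code of your own. Each camera call takes 0.05 s, during which the arm holds its last target. There are 200 camera calls.

### The job

Open the small steel box on the wardrobe ledge: its blank knob unlocks the drawer at the fifth click clockwise from its anticlockwise stop, so turn the knob back until you feel the stop, without straining it, and count from there. Then draw the drawer at least half open, without dragging the box along, let go, and leave the other things where they are.

Things in the scene. Friction and masses are not known exactly. Their poses are not given: they have to be found in the camera images.
- lockbox: Grey steel valuables box with a drawer, 170 deep (x) by 230 wide (y) by 95 mm high, about 4 to 5 kg, standing loose on rubber feet: a steady pull of some 20 N begins to drag it. Origin: centre of its underside; its own -x is the front (drawer) side, z up. The blank knob stands on its flat top, axis vertical, 10 mm in front of the top's centre.
- knob_top (a point): Point fixed to the box: centre of the knob's flat top face, 130 mm above the ledge. The knob is a plain round steel grip, 38 mm in diameter, rising from 96 to 130 mm above the ledge, with even fine ribs all round and no mark (at its foot a 3 mm thick flange of 48 mm diameter). How far it is turned cannot be seen or measured.
- knob_foot (a point): Point fixed to the box: knob axis at the box's top. The knob has 14 evenly spaced resting places, at least 15 degrees apart, 0 to 13 clockwise seen from above, and settles into the nearest when let go. From place to place the torque (up to about 0.2 N m) first resists, then helps; at each place it jumps back to resisting. It starts anywhere from 7 to 11. At place 5 the drawer is free, else locked (2 mm play).
- stop_tab (a joint): Yielding of the thin stop tab inside the lock, rad: stays 0 until the knob is pressed anticlockwise against the stop with more than about 0.65 N m, then it bends; ruined at 0.08 rad (about 0.7 N m). The stop is met 3 degrees behind place 0 and feels hard; let go there, the knob springs back to place 0, from which the clicks are counted (the first click leads to place 1).
- drawer_handle (a point): Middle of the drawer's steel bar handle: a round bar 11 mm thick and 90 mm long, level, parallel to the box's y axis, its centre line 80 mm above the ledge (15 mm below the box's top) and 35 mm out from the drawer front, with a 29 mm wide free gap behind it. It moves with the drawer; its axes are those of the box.
- drawer (a joint): How far the drawer stands open, m: 0 shut, 0.12 fully out (end stop); it opens along the box's -x. Unlocked it slides with about 2 N of friction and stays where it is left.
- spool: bare wooden thread spool, 32 across and 45 high, standing on the rear left corner of the lock box's top (mm). Origin: centre of its underside. Bystander, to be left where it is.
- thimble: steel thimble, 19 across and 23 high, in the pulled-out middle drawer of the pale blue stack (mm). Origin: centre of its underside. Bystander, to be left where it is.
- button_box: wooden button box, 66 x 94 x 48, in the same pulled-out drawer (mm). Origin: centre of its underside. Bystander, to be left where it is.
- jar: glass jar with a metal lid, 72 across and 100 high, on top of the stack (mm). Origin: centre of its underside. Bystander, to be left where it is.
- lint_roller: red plastic lint roller, 227 long, 40 across, lying on top of the stack (mm). Origin: on its underside, where handle and roll meet. Bystander, to be left where it is.
- tape_case: round dark tape-measure case, 60 across and 18 high, flat on the ledge to the right (mm). Origin: centre of its underside. Bystander, to be left where it is.
- pomade_tin: flat round aluminium tin, 71 across and 26 high, on the ledge to the left, in front of the stack (mm). Origin: centre of its underside. Bystander, to be left where it is.
- clothes_brush: wooden clothes brush, 170 x 46 x 34, lying on the ledge to the right (mm). Origin: centre of its underside. Bystander, to be left where it is.

How it is judged:
By the outcome, as a careful person would: the job done as asked, in the order asked, and still so for the second after the job is handed in, with the robot touching nothing.
It also fails if it takes over 72 s, if anything falls off the work surface, if the arm or the gripper's body presses on something with over 40 N, if the wrist force passes 120 N, or if a joint passes its speed limit or range.

## Working session

There is one attempt and no reset: what is moved stays moved. The work goes in short steps, Python scripts to look and compute and a tool call to move; the robot and the scene stay as the last step left them, time stands still between calls to the robot, and variables do not carry over. Pictures are saved under pics/ and viewed, about 8 in all and at most 12, crops included, and the job is handed in when it is done.

Besides the shell and the picture viewer there is one more tool, called after "Call:" as name(argument=value, ...) on one line, values as JSON. step_arm: Moves the arm, as the interface text tells. Its arguments: {"type":"object","properties":{"deltas":{"type":"array"},"gripper":{"type":"number"},"force":{"type":"number"}},"required":["deltas"]}

```bash
mkdir -p pics; ls
cat > h.py <<'E'
import numpy as np, cv2
from plant import env, cams, hand_in
def world(name,u,v,d):
    c=cams.camera_info(name); K=np.array(c["camera_matrix"],float)
    p=cv2.undistortPoints(np.array([[[u,v]]],float),K,np.array(c["dist"],float))[0,0]
    return np.array(c["eye"])+np.array(c["rotation"])@np.array([p[0]*d,p[1]*d,d])
def cloud(name,depth):
    c=cams.camera_info(name); K=np.array(c["camera_matrix"],float)
    h,w=depth.shape; uv=np.stack(np.meshgrid(np.arange(w),np.arange(h)),-1).reshape(-1,1,2).astype(float)
    p=cv2.undistortPoints(uv,K,np.array(c["dist"],float))[:,0]
    d=depth.reshape(-1,1); P=np.hstack([p*d,d])@np.array(c["rotation"]).T+np.array(c["eye"])
    P[d[:,0]<=0]=np.nan
    return P.reshape(h,w,3)
def proj(name,X):
    c=cams.camera_info(name); R=np.array(c["rotation"]).T
    return cv2.projectPoints(np.atleast_2d(X).astype(float),cv2.Rodrigues(R)[0],-R@np.array(c["eye"]),np.array(c["camera_matrix"],float),np.array(c["dist"],float))[0][:,0]
E
python3 - <<'E'
from h import *
for n in ("side","top"):
    im,d=cams.capture(n); cv2.imwrite(f"pics/{n}0.png",im[:,:,::-1]); np.save(f"{n}0.npy",d)
    print(n,cams.camera_info(n)["eye"],np.round(cams.camera_info(n)["rotation"],3).tolist())
    for q in ("lockbox","knob_top","drawer_handle","spool"):
        print(q,[(np.round(np.array(r["rect"])*[560,420,560,420]).tolist(),round(r["score"],2)) for r in cams.spot_in(n,q)[:2]])
print(env.get_obs())
E
```

```text
pics
side [0.29549969 0.91783004 1.18711186] [-0.414, 2.811, -1.045]
lockbox [([233.0, 152.0, 303.0, 218.0], 0.58), ([276.0, 165.0, 303.0, 214.0], 0.5)]
knob_top [([235.0, 149.0, 300.0, 217.0], 0.76), ([273.0, 164.0, 302.0, 214.0], 0.34)]
drawer_handle [([276.0, 284.0, 297.0, 295.0], 0.58), ([276.0, 164.0, 303.0, 211.0], 0.56)]
spool [([319.0, 270.0, 341.0, 291.0], 0.32)]
top [0.27395637 0.09919881 1.53491285] [-2.024, 2.206, -0.24]
lockbox [([296.0, 128.0, 382.0, 207.0], 0.8), ([221.0, 274.0, 241.0, 304.0], 0.36)]
knob_top [([294.0, 127.0, 381.0, 207.0], 0.55)]
drawer_handle [([298.0, 185.0, 374.0, 205.0], 0.64)]
spool [([304.0, 130.0, 316.0, 149.0], 0.71)]
{'clock': 0.5, 'joint_positions': array([-1.49851867e+00,  2.06602653e-01,  1.54154290e+00, -3.74520113e-05,
        1.39352393e+00, -1.50513457e-01]), 'joint_vel': array([ 0.00054013, -0.00177096, -0.00193085, -0.00032847, -0.00048057,
        0.00121089]), 'tau': array([-3.06766278e-04, -3.82625771e+01, -2.91620135e+01, -2.68915792e-04,
        2.25037227e-03, -1.10432410e-07]), 'eef_pos': array([ 0.1270156 , -0.56076676,  0.23125978]), 'orientation': array([-3.12204195e+00, -3.49237764e-01,  5.31415014e-05]), 'force': array([-0.2207517 , -0.12897939, -0.34969793]), 'ft_torque': array([0.0053144 , 0.03868495, 0.04003943]), 'opening': 0.08514995719670894}
```

View pics/side0.png

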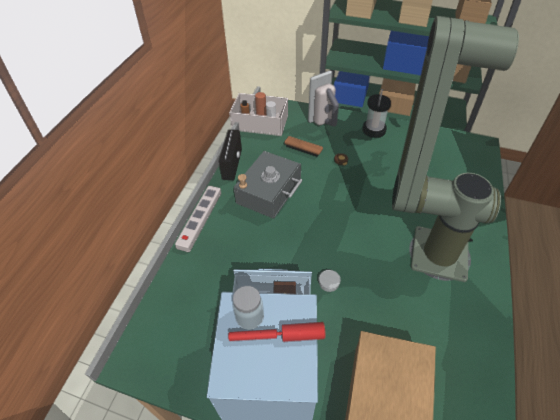

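View pics/top0.png

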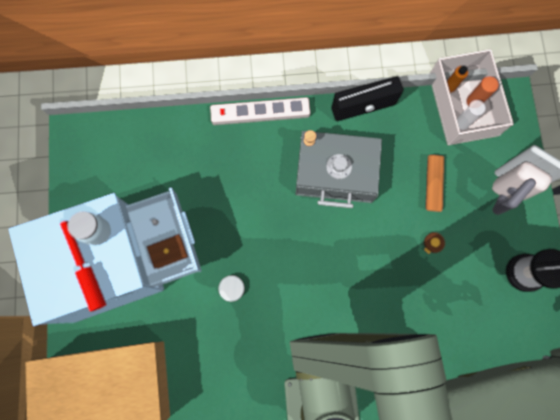

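The side view shows the box near (268,183) with the knob at (270,173) and the handle at (292,187). The top view shows the knob at (340,163), the handle at (336,201) and the spool at (310,138). "rotation" turns out to be a rotation vector, so I'll convert it and measure.

```bash
sed -i 's/np.array(c\["rotation"\])/cv2.Rodrigues(np.array(c["rotation"],float))[0]/g' h.py
python3 - <<'E'
from h import *
for n,(r0,r1,c0,c1) in {"top":(125,210,290,385),"side":(145,220,228,308)}.items():
    P=cloud(n,np.load(n+"0.npy"))[r0:r1,c0:c1].reshape(-1,3); P=P[~np.isnan(P[:,0])]
    z=P[:,2]; print(n,"levels",np.histogram(z,bins=np.arange(-.01,.17,.01))[0])
    T=P[(z>.088)&(z<.102)]; rect=cv2.minAreaRect((T[:,:2]*1000).astype(np.float32)); print("boxtop",rect,np.median(T[:,2]))
    print(cv2.boxPoints(rect).round().tolist())
    k=P[(z>.122)&(z<.136)]; print("knob",k.mean(0),np.ptp(k,0),len(k),cv2.minEnclosingCircle((k[:,:2]*1000).astype(np.float32)))
    yx=P[(z>.065)&(z<.09)&(P[:,0]<T[:,0].min()+.02)]
    print("handle cand",yx.mean(0) if len(yx) else None,len(yx),yx.min(0),yx.max(0))
    print("knob top px",[P0.round(4) for P0 in []])
im=cv2.imread("pics/top0.png")[115:215,280:395]; cv2.imwrite("pics/topcrop.png",cv2.resize(im,None,fx=6,fy=6,interpolation=cv2.INTER_CUBIC)[:600,:800])
E
```

```text
top levels [1255 1533   75   58   55   65   62   59   82  412 3721  394   15   77
  129   45    0]
boxtop ((659.5955200195312, -109.84153747558594), (229.63917541503906, 209.96571350097656), 79.02227783203125) 0.09536256178750868
[[535.0, -203.0], [741.0, -243.0], [785.0, -17.0], [578.0, 23.0]]
knob [ 0.67276863 -0.10458073  0.13028597] [0.12017215 0.11019483 0.01346687] 159 ((709.4365234375, -76.8226318359375), 72.62570190429688)
handle cand [ 0.56210867 -0.09593763  0.08468721] 132 [ 0.55034642 -0.20589278  0.0663463 ] [ 0.57260592 -0.04223314  0.08996472]
knob top px []
side levels [ 556 2049  165  159  160  134  141  142  148  226 1561  267  118   61
   53   38    0]
boxtop ((716.7744750976562, -120.00372314453125), (237.80735778808594, 324.6981201171875), 79.77645111083984) 0.09684190355406674
[[536.0, -208.0], [855.0, -266.0], [898.0, -32.0], [578.0, 26.0]]
knob [ 0.68352305 -0.10250364  0.12898807] [0.22874913 0.18012984 0.01369511] 92 ((766.1392211914062, -143.43531799316406), 124.09662628173828)
handle cand [ 0.56186972 -0.09559682  0.08472221] 54 [ 0.55052614 -0.13963568  0.07483694] [ 0.57046638 -0.0427683   0.08988346]
knob top px []
```

View pics/topcrop.png

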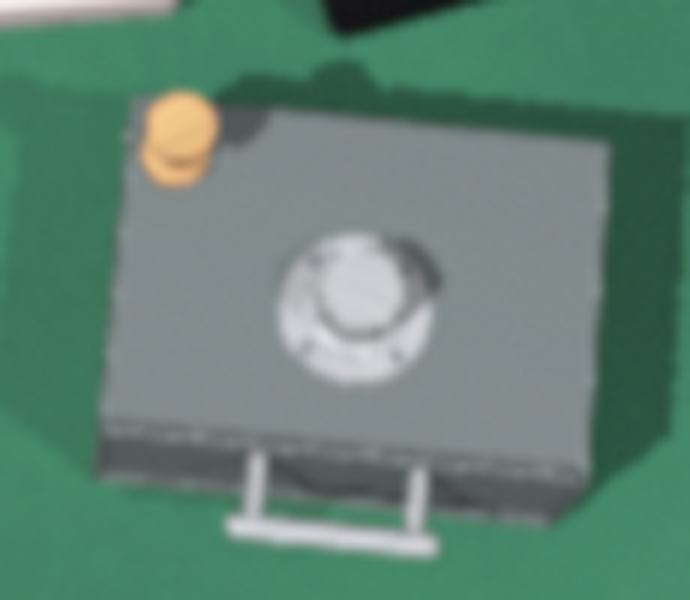

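```bash
cat >> h.py <<'E'
def onplane(name,u,v,z):
    a=np.array(cams.camera_info(name)["eye"]); b=world(name,u,v,1.0); return a+(b-a)*(z-a[2])/(b[2]-a[2])
E
python3 - <<'E'
from h import *
f=lambda u,v,z: onplane("top",(u+.5)/6-.5+280,(v+.5)/6-.5+115,z)
C=[f(133,100,.095),f(608,143,.095),f(588,472,.095),f(103,418,.095)]
C=np.array(C); print(C.round(4).tolist()); print("sides",[np.linalg.norm(C[i]-C[i-1]).round(4) for i in range(4)],"centre",C.mean(0))
k=f(362,290,.130); fl=f(355,308,.097); print("knob",k,"flange",fl)
h1,h2=f(230,525,.0855),f(438,547,.0855); print("handle",h1,h2,(h1+h2)/2,np.linalg.norm(h1-h2))
for a,b in((C[0],C[1]),(C[3],C[2]),(h1,h2)): d=a-b; print("yaw of y axis",np.degrees(np.arctan2(-d[0],d[1])))
for n,(r0,r1,c0,c1) in {"top":(155,172,332,350),"side":(160,185,258,285)}.items():
    P=cloud(n,np.load(n+"0.npy"))[r0:r1,c0:c1].reshape(-1,3)
    for lo in (.124,):
        q=P[(P[:,2]>lo)&(P[:,2]<.14)]; q=q[np.linalg.norm(q[:,:2]-k[:2],axis=1)<.03]; print(n,len(q),np.median(q,0),(q.min(0)+q.max(0))/2,np.ptp(q,0))
print(C[:,:2].mean(0), "axis from handle:")
E
```

```text
[[0.78, -0.0161, 0.095], [0.7389, -0.2414, 0.095], [0.5787, -0.2117, 0.095], [0.6242, 0.0129, 0.095]]
sides [np.float64(0.1586), np.float64(0.229), np.float64(0.1629), np.float64(0.2292)] centre [ 0.68046333 -0.11405864  0.095     ]
knob [ 0.66634321 -0.11047437  0.13      ] flange [ 0.66702259 -0.11111795  0.097     ]
handle [ 0.56966268 -0.04247131  0.0855    ] [ 0.55080388 -0.13893888  0.0855    ] [ 0.56023328 -0.0907051   0.0855    ] 0.09829367735134316
yaw of y axis -10.343246009527013
yaw of y axis -11.429472817745374
yaw of y axis -11.061454178777005
top 144 [ 0.66584235 -0.11047716  0.13012709] [ 0.66676469 -0.11094576  0.13088487] [0.03890065 0.03914303 0.01223618]
side 71 [ 0.66750838 -0.10824057  0.13046323] [ 0.66766881 -0.10994676  0.13074374] [0.0406864  0.03894416 0.01272309]
[ 0.68046333 -0.11405864] axis from handle:
```

Run:
```python
from h import *
P=np.concatenate([cloud(n,np.load(n+"0.npy"))[::2,::2].reshape(-1,3) for n in("top","side")]); P=P[~np.isnan(P[:,0])]
# max-height map, right side, 0.1 m cells
print("rows x 0..0.9, cols y .1..-.9; max z mm")
for x in np.arange(0,.9,.1):
    print("%.1f"%x,[int(1000*np.max(q[:,2],initial=0)) for y in np.arange(.1,-.9,-.1) for q in [P[(P[:,0]>=x)&(P[:,0]<x+.1)&(P[:,1]<=y)&(P[:,1]>y-.1)]]])
```

```text
rows x 0..0.9, cols y .1..-.9; max z mm
0.0 [355, 781, 778, 714, 674, 8, 592, 8, 6, 0]
0.1 [631, 784, 781, 718, 672, 546, 289, 10, 7, 0]
0.2 [628, 785, 781, 10, 9, 9, 174, 175, 7, 0]
0.3 [10, 10, 11, 12, 11, 11, 205, 209, 7, 0]
0.4 [10, 10, 9, 9, 26, 20, 164, 10, 10, 0]
0.5 [12, 95, 102, 103, 43, 38, 207, 250, 14, 0]
0.6 [101, 132, 137, 102, 41, 44, 250, 249, 5, 0]
0.7 [27, 144, 104, 107, 21, 130, 132, 101, 9, 0]
0.8 [45, 42, 126, 137, 121, 126, 144, 107, 10, 0]
```

Call:
step_arm(deltas=[{"tz": 30}, {"tz": 40, "wz": -2}], gripper=1, force=20)

```text
validation failed for argument at $.de...
```

```bash
python3 -c "
from h import *
o=env.get_obs(); print(o)"
```

```text
{'clock': 0.5, 'joint_positions': array([-1.49851867e+00,  2.06602653e-01,  1.54154290e+00, -3.74520113e-05,
        1.39352393e+00, -1.50513457e-01]), 'joint_vel': array([ 0.00054013, -0.00177096, -0.00193085, -0.00032847, -0.00048057,
        0.00121089]), 'tau': array([-3.06766278e-04, -3.82625771e+01, -2.91620135e+01, -2.68915792e-04,
        2.25037227e-03, -1.10432410e-07]), 'eef_pos': array([ 0.1270156 , -0.56076676,  0.23125978]), 'orientation': array([-3.12204195e+00, -3.49237764e-01,  5.31415014e-05]), 'force': array([-0.2207517 , -0.12897939, -0.34969793]), 'ft_torque': array([0.0053144 , 0.03868495, 0.04003943]), 'opening': 0.08514995719670894}
```

Call:
step_arm(deltas=[{"tx": 0, "ty": 20, "tz": 45, "wx": 0, "wy": 0, "wz": -8}, {"tx": 10, "ty": 40, "tz": 30, "wx": 0, "wy": 0, "wz": -8}], gripper=1, force=20)

```text
clock: 0.7
eef_pos: [0.1356, -0.4994, 0.3007]
orientation: [-3.127, 0.107, -0.001]
force: [0.4, -0.2, 0.6]
opening: 0.0853
```

```bash
cat > o.py <<'E'
from h import *
from scipy.spatial.transform import Rotation as R
o=env.get_obs(); M=R.from_rotvec(o["orientation"]).as_matrix()
print("t%.2f"%o["clock"],"pos",(1e3*o["eef_pos"]).round(1),"yaw(y-axis)%.2f"%np.degrees(np.arctan2(M[1,1],M[0,1])),"tilt",np.degrees(M[:2,2]).round(2),"q1 %.3f q6 %.3f"%(o["joint_positions"][0],o["joint_positions"][5]),"F",o["force"].round(1),"T",o["ft_torque"].round(3),"tau6 %.3f"%o["tau"][5],"op %.1f"%(1e3*o["opening"]))
E
python3 o.py
```

```text
t0.70 pos [ 135.6 -499.4  300.7] yaw(y-axis)-93.93 tilt [0.05 0.73] q1 -1.474 q6 0.165 F [ 0.4 -0.2  0.6] T [-0.    -0.101 -0.048] tau6 -1.485 op 85.3
```

Call:
step_arm(deltas=[{"tx": 40, "ty": 30, "tz": 0, "wx": 0, "wy": 0, "wz": -5}, {"tx": 40, "ty": 30, "tz": 0, "wx": 0, "wy": 0, "wz": -5}, {"tx": 40, "ty": 30, "tz": 0, "wx": 0, "wy": 0, "wz": -5}, {"tx": 40, "ty": 30, "tz": 0, "wx": 0, "wy": 0, "wz": -5}, {"tx": 40, "ty": 30, "tz": 0, "wx": 0, "wy": 0, "wz": -5}, {"tx": 40, "ty": 30, "tz": 0, "wx": 0, "wy": 0, "wz": -5}, {"tx": 40, "ty": 30, "tz": 0, "wx": 0, "wy": 0, "wz": -5}, {"tx": 40, "ty": 30, "tz": 0, "wx": 0, "wy": 0, "wz": -5}, {"tx": 40, "ty": 30, "tz": 0, "wx": 0, "wy": 0, "wz": -5}, {"tx": 40, "ty": 30, "tz": 0, "wx": 0, "wy": 0, "wz": -5}])

```text
clock: 1.7
eef_pos: [0.5346, -0.1976, 0.3106]
orientation: [2.758, -1.49, 0.018]
force: [0.4, -0.7, 0.7]
opening: 0.0854
```

```bash
python3 o.py
```

```text
t1.70 pos [ 534.6 -197.6  310.6] yaw(y-axis)-146.78 tilt [ 0.4  -0.67] q1 -0.502 q6 2.060 F [ 0.4 -0.7  0.7] T [ 0.011 -0.042 -0.017] tau6 -1.431 op 85.4
```

Call:
step_arm(deltas=[{"tx": 40, "ty": 26, "tz": -20, "wx": 0.67, "wy": 0.4, "wz": -3}, {"tx": 40, "ty": 26, "tz": -30, "wx": 0, "wy": 0, "wz": -3}, {"tx": 35, "ty": 23, "tz": -30, "wx": 0, "wy": 0, "wz": -3}, {"tx": 15, "ty": 10, "tz": -30, "wx": 0, "wy": 0, "wz": -3}, {"tx": 2, "ty": 1, "tz": -10, "wx": 0, "wy": 0, "wz": -2}, {"tx": 0, "ty": 0, "tz": 0, "wx": 0, "wy": 0, "wz": 0}])

```text
clock: 2.3
eef_pos: [0.6661, -0.1081, 0.1941]
orientation: [2.56, -1.821, 0.01]
force: [-0.5, -0.1, -0.6]
opening: 0.0856
```

```bash
python3 o.py
python3 - <<'E'
from h import *
for n in("side","top"):
    im,d=cams.capture(n); cv2.imwrite(f"pics/{n}1.png",im[:,:,::-1])
u=proj("side",np.array([.667,-.111,.13]))[0].astype(int);print(u)
a=cv2.resize(cv2.imread("pics/side1.png")[u[1]-50:u[1]+50,u[0]-65:u[0]+65],None,fx=6,fy=6,interpolation=cv2.INTER_CUBIC)
cv2.imwrite("pics/c1.png",a)
E
```

```text
t2.30 pos [ 666.1 -108.1  194.1] yaw(y-axis)-160.84 tilt [ 0.3  -0.23] q1 -0.288 q6 2.520 F [-0.5 -0.1 -0.6] T [-0.049 -0.021  0.014] tau6 0.163 op 85.6
[270 169]
```

View pics/c1.png

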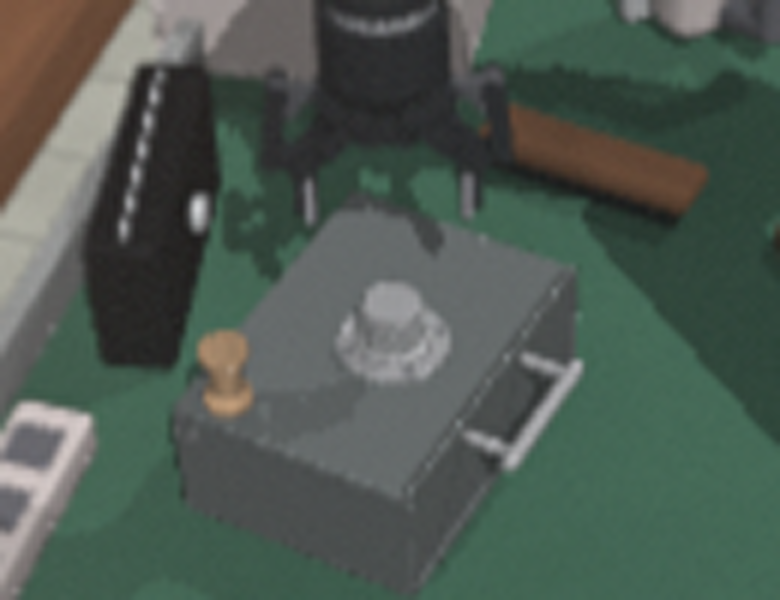

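The side crop shows the jaws hanging centred over the knob (jaw midpoint (388,200), knob top (390,300)), with the spool clear at (225,370). I'll descend.

Call:
step_arm(deltas=[{"tx": 0.5, "ty": -1.3, "tz": -20, "wx": 0.2, "wy": 0.3, "wz": -3}, {"tx": 0.5, "ty": -1.3, "tz": -25, "wx": 0, "wy": 0, "wz": -3}, {"tx": 0, "ty": 0, "tz": -20, "wx": 0, "wy": 0, "wz": -1}, {"tx": 0, "ty": 0, "tz": -10, "wx": 0, "wy": 0, "wz": 0}, {"tx": 0, "ty": 0, "tz": -8, "wx": 0, "wy": 0, "wz": 0}, {"tx": 0, "ty": 0, "tz": 0, "wx": 0, "wy": 0, "wz": 0}])

```text
clock: 3.0
eef_pos: [0.6716, -0.1176, 0.1236]
orientation: [-2.433, 1.978, -0.035]
force: [0.3, -0.1, 0.8]
opening: 0.0852
```

```bash
python3 o.py
```

```text
t3.00 pos [ 671.6 -117.6  123.6] yaw(y-axis)-168.21 tilt [ 1.2  -0.53] q1 -0.299 q6 2.638 F [ 0.3 -0.1  0.8] T [-0.007 -0.04   0.011] tau6 0.004 op 85.2
```

Call:
step_arm(deltas=[{"tx": -4.6, "ty": 6.9, "tz": 0, "wx": 0.5, "wy": 1.2, "wz": 0}, {"tx": 0, "ty": 0, "tz": 0, "wx": 0, "wy": 0, "wz": 0}, {"tx": 0, "ty": 0, "tz": 0, "wx": 0, "wy": 0, "wz": 0}])

```text
clock: 3.3
eef_pos: [0.6686, -0.111, 0.1274]
orientation: [-2.437, 1.981, -0.006]
force: [-0.3, 0.7, 0.2]
opening: 0.0854
```

```bash
python3 o.py
```

```text
t3.30 pos [ 668.6 -111.   127.4] yaw(y-axis)-168.21 tilt [ 0.22 -0.08] q1 -0.292 q6 2.644 F [-0.3  0.7  0.2] T [-0.018 -0.021 -0.005] tau6 0.001 op 85.4
```

Call:
step_arm(deltas=[{"tx": -0.8, "ty": 0.2, "tz": -9, "wx": 0.1, "wy": 0.2, "wz": 0}, {"tx": 0, "ty": 0, "tz": -9, "wx": 0, "wy": 0, "wz": 0}, {"tx": 0, "ty": 0, "tz": -8, "wx": 0, "wy": 0, "wz": 0}, {"tx": 0, "ty": 0, "tz": 0, "wx": 0, "wy": 0, "wz": 0}])

```text
clock: 3.7
eef_pos: [0.6682, -0.1106, 0.1002]
orientation: [-2.438, 1.98, -0.002]
force: [-1.4, -0.3, 0.0]
opening: 0.0852
```

```bash
python3 o.py
```

```text
t3.70 pos [ 668.2 -110.6  100.2] yaw(y-axis)-168.16 tilt [ 0.09 -0.  ] q1 -0.292 q6 2.643 F [-1.4 -0.3  0. ] T [ 0.035 -0.036 -0.035] tau6 -0.000 op 85.2
```

Call:
step_arm(deltas=[{"tx": -1, "ty": 0, "tz": 0, "wx": 0, "wy": 0, "wz": 0}, {"tx": 0, "ty": 0, "tz": 0, "wx": 0, "wy": 0, "wz": 0}, {"tx": 0, "ty": 0, "tz": 0, "wx": 0, "wy": 0, "wz": 0}, {"tx": 0, "ty": 0, "tz": 0, "wx": 0, "wy": 0, "wz": 0}], gripper=0.05, force=20)

```text
clock: 4.1
eef_pos: [0.6668, -0.1105, 0.0993]
orientation: [-2.438, 1.98, -0.0]
force: [0.4, 0.3, -0.7]
opening: 0.0448
```

```bash
python3 o.py
```

```text
t4.10 pos [ 666.8 -110.5   99.3] yaw(y-axis)-168.17 tilt [0.02 0.02] q1 -0.292 q6 2.643 F [ 0.4  0.3 -0.7] T [-0.033  0.027  0.004] tau6 -0.000 op 44.8
```

Call:
step_arm(deltas=[{"tx": 0, "ty": 0, "tz": 0, "wx": 0, "wy": 0, "wz": 0}, {"tx": 0, "ty": 0, "tz": 0, "wx": 0, "wy": 0, "wz": 0}, {"tx": 0, "ty": 0, "tz": 0, "wx": 0, "wy": 0, "wz": 0}], gripper=-1, force=20)

```text
clock: 4.4
eef_pos: [0.6681, -0.1104, 0.1]
orientation: [-2.437, 1.979, -0.004]
force: [1.3, -0.1, -0.5]
opening: 0.0375
```

```bash
python3 o.py
```

```text
t4.40 pos [ 668.1 -110.4  100. ] yaw(y-axis)-168.15 tilt [0.21 0.01] q1 -0.292 q6 2.642 F [ 1.3 -0.1 -0.5] T [0.016 0.014 0.062] tau6 0.021 op 37.5
```

Call:
step_arm(deltas=[{"tx": 0, "ty": 0, "tz": 0, "wx": 0, "wy": 0, "wz": 2}, {"tx": 0, "ty": 0, "tz": 0, "wx": 0, "wy": 0, "wz": 2}])

```text
clock: 4.6
eef_pos: [0.6681, -0.1104, 0.1]
orientation: [-2.505, 1.891, -0.004]
force: [0.7, 0.0, -0.9]
opening: 0.0374
```

```bash
python3 o.py
```

```text
t4.60 pos [ 668.1 -110.4  100. ] yaw(y-axis)-164.10 tilt [0.21 0.04] q1 -0.292 q6 2.571 F [ 0.7  0.  -0.9] T [ 0.011 -0.133 -0.214] tau6 0.113 op 37.4
```

Call:
step_arm(deltas=[{"tx": 0, "ty": 0, "tz": 0, "wx": 0, "wy": 0, "wz": 2}, {"tx": 0, "ty": 0, "tz": 0, "wx": 0, "wy": 0, "wz": 2}])

```text
clock: 4.8
eef_pos: [0.6681, -0.1104, 0.1]
orientation: [-2.571, 1.8, -0.004]
force: [1.4, 0.4, -1.5]
opening: 0.037
```

```bash
python3 o.py
```

```text
t4.80 pos [ 668.1 -110.4  100. ] yaw(y-axis)-159.98 tilt [0.2  0.06] q1 -0.292 q6 2.499 F [ 1.4  0.4 -1.5] T [-0.027 -0.119 -0.107] tau6 0.238 op 37.0
```

Call:
step_arm(deltas=[{"tx": 0, "ty": 0, "tz": 0, "wx": 0, "wy": 0, "wz": 2}, {"tx": 0, "ty": 0, "tz": 0, "wx": 0, "wy": 0, "wz": 2}])

```text
clock: 5.0
eef_pos: [0.6681, -0.1104, 0.0999]
orientation: [-2.635, 1.705, -0.003]
force: [1.9, -0.2, -1.0]
opening: 0.0371
```

```bash
python3 o.py
```

```text
t5.00 pos [ 668.1 -110.4   99.9] yaw(y-axis)-155.82 tilt [0.19 0.08] q1 -0.292 q6 2.426 F [ 1.9 -0.2 -1. ] T [-0.05  -0.076 -0.014] tau6 0.332 op 37.1
```

Call:
step_arm(deltas=[{"tx": 0, "ty": 0, "tz": 0, "wx": 0, "wy": 0, "wz": 2}, {"tx": 0, "ty": 0, "tz": 0, "wx": 0, "wy": 0, "wz": 2}])

```text
clock: 5.2
eef_pos: [0.6681, -0.1104, 0.1]
orientation: [-2.696, 1.608, -0.003]
force: [1.1, 0.7, -1.3]
opening: 0.0376
```

```bash
python3 o.py
```

```text
t5.20 pos [ 668.1 -110.4  100. ] yaw(y-axis)-151.62 tilt [0.18 0.08] q1 -0.292 q6 2.353 F [ 1.1  0.7 -1.3] T [-0.027 -0.098  0.076] tau6 0.411 op 37.6
```

Call:
step_arm(deltas=[{"tx": 0, "ty": 0, "tz": 0, "wx": 0, "wy": 0, "wz": 2}, {"tx": 0, "ty": 0, "tz": 0, "wx": 0, "wy": 0, "wz": 2}])

```text
clock: 5.4
eef_pos: [0.6682, -0.1104, 0.1]
orientation: [-2.752, 1.509, -0.003]
force: [0.2, -0.5, -0.9]
opening: 0.0369
```

```bash
python3 o.py
```

```text
t5.40 pos [ 668.2 -110.4  100. ] yaw(y-axis)-147.49 tilt [0.18 0.09] q1 -0.293 q6 2.281 F [ 0.2 -0.5 -0.9] T [-0.045 -0.047 -0.169] tau6 0.061 op 36.9
```

Call:
step_arm(deltas=[{"tx": 0, "ty": 0, "tz": 0, "wx": 0, "wy": 0, "wz": 2}, {"tx": 0, "ty": 0, "tz": 0, "wx": 0, "wy": 0, "wz": 2}])

```text
clock: 5.6
eef_pos: [0.6681, -0.1104, 0.1]
orientation: [-2.804, 1.41, -0.003]
force: [2.0, 0.4, -0.9]
opening: 0.0371
```

```bash
python3 o.py
```

```text
t5.60 pos [ 668.1 -110.4  100. ] yaw(y-axis)-143.38 tilt [0.17 0.12] q1 -0.293 q6 2.209 F [ 2.   0.4 -0.9] T [-0.036 -0.083 -0.068] tau6 0.195 op 37.1
```

Call:
step_arm(deltas=[{"tx": 0, "ty": 0, "tz": 0, "wx": 0, "wy": 0, "wz": 2}, {"tx": 0, "ty": 0, "tz": 0, "wx": 0, "wy": 0, "wz": 2}])

```text
clock: 5.8
eef_pos: [0.6681, -0.1104, 0.1]
orientation: [-2.853, 1.307, -0.003]
force: [1.6, 1.0, -0.4]
opening: 0.0373
```

```bash
python3 o.py
```

```text
t5.80 pos [ 668.1 -110.4  100. ] yaw(y-axis)-139.23 tilt [0.16 0.12] q1 -0.293 q6 2.136 F [ 1.6  1.  -0.4] T [-0.061  0.023  0.018] tau6 0.291 op 37.3
```

Call:
step_arm(deltas=[{"tx": 0, "ty": 0, "tz": 0, "wx": 0, "wy": 0, "wz": 2}, {"tx": 0, "ty": 0, "tz": 0, "wx": 0, "wy": 0, "wz": 2}])

```text
clock: 6.0
eef_pos: [0.6681, -0.1104, 0.1]
orientation: [-2.899, 1.202, -0.003]
force: [1.7, 0.7, -0.9]
opening: 0.0374
```

```bash
python3 o.py
```

```text
t6.00 pos [ 668.1 -110.4  100. ] yaw(y-axis)-135.04 tilt [0.15 0.12] q1 -0.293 q6 2.063 F [ 1.7  0.7 -0.9] T [-0.053 -0.068  0.089] tau6 0.384 op 37.4
```

Call:
step_arm(deltas=[{"tx": 0, "ty": 0, "tz": 0, "wx": 0, "wy": 0, "wz": 2}, {"tx": 0, "ty": 0, "tz": 0, "wx": 0, "wy": 0, "wz": 2}, {"tx": 0, "ty": 0, "tz": 0, "wx": 0, "wy": 0, "wz": 2}])

```text
clock: 6.3
eef_pos: [0.6681, -0.1103, 0.0999]
orientation: [-2.96, 1.043, -0.002]
force: [0.7, 0.7, -0.6]
opening: 0.0373
```

```bash
python3 o.py
```

```text
t6.30 pos [ 668.1 -110.3   99.9] yaw(y-axis)-128.81 tilt [0.14 0.12] q1 -0.293 q6 1.955 F [ 0.7  0.7 -0.6] T [-0.038 -0.025 -0.157] tau6 0.085 op 37.3
```

Call:
step_arm(deltas=[{"tx": 0, "ty": 0, "tz": 0, "wx": 0, "wy": 0, "wz": 2}, {"tx": 0, "ty": 0, "tz": 0, "wx": 0, "wy": 0, "wz": 2}, {"tx": 0, "ty": 0, "tz": 0, "wx": 0, "wy": 0, "wz": 2}, {"tx": 0, "ty": 0, "tz": 0, "wx": 0, "wy": 0, "wz": 2}])

```text
clock: 6.7
eef_pos: [0.6681, -0.1104, 0.1]
orientation: [-3.028, 0.826, -0.002]
force: [0.4, 0.4, -1.3]
opening: 0.0374
```

```bash
python3 o.py
```

```text
t6.70 pos [ 668.1 -110.4  100. ] yaw(y-axis)-120.53 tilt [0.12 0.13] q1 -0.293 q6 1.810 F [ 0.4  0.4 -1.3] T [-0.078 -0.058  0.02 ] tau6 0.310 op 37.4
```

Call:
step_arm(deltas=[{"tx": 0, "ty": 0, "tz": 0, "wx": 0, "wy": 0, "wz": 2}, {"tx": 0, "ty": 0, "tz": 0, "wx": 0, "wy": 0, "wz": 2}, {"tx": 0, "ty": 0, "tz": 0, "wx": 0, "wy": 0, "wz": 2}, {"tx": 0, "ty": 0, "tz": 0, "wx": 0, "wy": 0, "wz": 2}])

```text
clock: 7.1
eef_pos: [0.6681, -0.1104, 0.0999]
orientation: [-3.081, 0.604, -0.002]
force: [1.1, 0.6, -0.9]
opening: 0.0371
```

```bash
python3 o.py
```

```text
t7.10 pos [ 668.1 -110.4   99.9] yaw(y-axis)-112.18 tilt [0.1  0.12] q1 -0.293 q6 1.664 F [ 1.1  0.6 -0.9] T [-0.115 -0.128 -0.277] tau6 0.019 op 37.1
```

Call:
step_arm(deltas=[{"tx": 0, "ty": 0, "tz": 0, "wx": 0, "wy": 0, "wz": 2}, {"tx": 0, "ty": 0, "tz": 0, "wx": 0, "wy": 0, "wz": 2}, {"tx": 0, "ty": 0, "tz": 0, "wx": 0, "wy": 0, "wz": 2}, {"tx": 0, "ty": 0, "tz": 0, "wx": 0, "wy": 0, "wz": 2}])

```text
clock: 7.5
eef_pos: [0.6681, -0.1104, 0.1]
orientation: [-3.116, 0.38, -0.002]
force: [1.0, 0.2, -0.7]
opening: 0.0372
```

```bash
python3 o.py
```

```text
t7.50 pos [ 668.1 -110.4  100. ] yaw(y-axis)-103.92 tilt [0.09 0.13] q1 -0.293 q6 1.520 F [ 1.   0.2 -0.7] T [-0.077 -0.135 -0.073] tau6 0.280 op 37.2
```

Call:
step_arm(deltas=[{"tx": 0, "ty": 0, "tz": 0, "wx": 0, "wy": 0, "wz": 2}, {"tx": 0, "ty": 0, "tz": 0, "wx": 0, "wy": 0, "wz": 2}, {"tx": 0, "ty": 0, "tz": 0, "wx": 0, "wy": 0, "wz": 2}, {"tx": 0, "ty": 0, "tz": 0, "wx": 0, "wy": 0, "wz": 2}])

```text
clock: 7.9
eef_pos: [0.6681, -0.1104, 0.1]
orientation: [-3.136, 0.152, -0.002]
force: [1.3, 1.1, -1.2]
opening: 0.0372
```

```bash
python3 o.py
```

```text
t7.90 pos [ 668.1 -110.4  100. ] yaw(y-axis)-95.54 tilt [0.08 0.1 ] q1 -0.292 q6 1.374 F [ 1.3  1.1 -1.2] T [-0.09  -0.155 -0.155] tau6 0.123 op 37.2
```

Call:
step_arm(deltas=[{"tx": 0, "ty": 0, "tz": 0, "wx": 0, "wy": 0, "wz": 2}, {"tx": 0, "ty": 0, "tz": 0, "wx": 0, "wy": 0, "wz": 2}, {"tx": 0, "ty": 0, "tz": 0, "wx": 0, "wy": 0, "wz": 2}, {"tx": 0, "ty": 0, "tz": 0, "wx": 0, "wy": 0, "wz": 2}])

```text
clock: 8.3
eef_pos: [0.6681, -0.1104, 0.1]
orientation: [-3.139, -0.074, -0.002]
force: [1.3, 1.4, -1.4]
opening: 0.0371
```

```bash
python3 o.py
```

```text
t8.30 pos [ 668.1 -110.4  100. ] yaw(y-axis)-87.30 tilt [0.07 0.11] q1 -0.292 q6 1.230 F [ 1.3  1.4 -1.4] T [-0.087 -0.122 -0.07 ] tau6 0.254 op 37.1
```

Call:
step_arm(deltas=[{"tx": 0, "ty": 0, "tz": 0, "wx": 0, "wy": 0, "wz": 2}, {"tx": 0, "ty": 0, "tz": 0, "wx": 0, "wy": 0, "wz": 2}, {"tx": 0, "ty": 0, "tz": 0, "wx": 0, "wy": 0, "wz": 2}, {"tx": 0, "ty": 0, "tz": 0, "wx": 0, "wy": 0, "wz": 2}])

```text
clock: 8.7
eef_pos: [0.6681, -0.1104, 0.1]
orientation: [-3.125, -0.303, -0.002]
force: [1.0, 1.2, -0.8]
opening: 0.0372
```

```bash
python3 o.py
```

```text
t8.70 pos [ 668.1 -110.4  100. ] yaw(y-axis)-78.92 tilt [0.06 0.09] q1 -0.292 q6 1.084 F [ 1.   1.2 -0.8] T [-0.096 -0.13   0.061] tau6 0.417 op 37.2
```

Call:
step_arm(deltas=[{"tx": 0, "ty": 0, "tz": 0, "wx": 0, "wy": 0, "wz": 2}, {"tx": 0, "ty": 0, "tz": 0, "wx": 0, "wy": 0, "wz": 2}, {"tx": 0, "ty": 0, "tz": 0, "wx": 0, "wy": 0, "wz": 2}, {"tx": 0, "ty": 0, "tz": 0, "wx": 0, "wy": 0, "wz": 2}])

```text
clock: 9.1
eef_pos: [0.6682, -0.1104, 0.1]
orientation: [-3.096, -0.527, -0.002]
force: [1.2, -0.1, -0.7]
opening: 0.0374
```

```bash
python3 o.py
```

```text
t9.10 pos [ 668.2 -110.4  100. ] yaw(y-axis)-70.69 tilt [0.07 0.1 ] q1 -0.292 q6 0.941 F [ 1.2 -0.1 -0.7] T [-0.019 -0.181 -0.067] tau6 0.207 op 37.4
```

Call:
step_arm(deltas=[{"tx": 0, "ty": 0, "tz": 0, "wx": 0, "wy": 0, "wz": 2}, {"tx": 0, "ty": 0, "tz": 0, "wx": 0, "wy": 0, "wz": 2}, {"tx": 0, "ty": 0, "tz": 0, "wx": 0, "wy": 0, "wz": 2}, {"tx": 0, "ty": 0, "tz": 0, "wx": 0, "wy": 0, "wz": 2}])

```text
clock: 9.5
eef_pos: [0.6681, -0.1104, 0.1]
orientation: [-3.049, -0.751, -0.002]
force: [0.9, -0.1, -0.8]
opening: 0.0371
```

```bash
python3 o.py
```

```text
t9.50 pos [ 668.1 -110.4  100. ] yaw(y-axis)-62.34 tilt [0.06 0.09] q1 -0.292 q6 0.795 F [ 0.9 -0.1 -0.8] T [-0.007 -0.08   0.069] tau6 0.400 op 37.1
```

Call:
step_arm(deltas=[{"tx": 0, "ty": 0, "tz": 0, "wx": 0, "wy": 0, "wz": 2}, {"tx": 0, "ty": 0, "tz": 0, "wx": 0, "wy": 0, "wz": 2}, {"tx": 0, "ty": 0, "tz": 0, "wx": 0, "wy": 0, "wz": 2}, {"tx": 0, "ty": 0, "tz": 0, "wx": 0, "wy": 0, "wz": 2}])

```text
clock: 9.9
eef_pos: [0.6682, -0.1104, 0.0999]
orientation: [-2.987, -0.968, -0.002]
force: [1.0, 0.6, -0.7]
opening: 0.0375
```

```bash
python3 o.py
```

```text
t9.90 pos [ 668.2 -110.4   99.9] yaw(y-axis)-54.08 tilt [0.06 0.09] q1 -0.292 q6 0.651 F [ 1.   0.6 -0.7] T [-0.054 -0.154 -0.11 ] tau6 0.184 op 37.5
```

Run:
```python
import numpy as np
y=np.array([-164.10,-159.98,-155.82,-151.62,-147.49,-143.38,-139.23,-135.04,-128.81,-120.53,-112.18,-103.92,-95.54,-87.30,-78.92,-70.69,-62.34,-54.08])+168.15
t=np.array([.113,.238,.332,.411,.061,.195,.291,.384,.085,.310,.019,.280,.123,.254,.417,.207,.400,.184])
r=[]
for p in np.arange(15,26,.02):
  for ph in np.arange(-3,3.1,.1):
    f=((y-ph)/p)%1; A=np.vander(f,3); c,*_=np.linalg.lstsq(A,t,rcond=None); r.append((np.sqrt(np.mean((A@c-t)**2)),p,ph,c))
r.sort(key=lambda a:a[0])
for a in r[:6]: print(a)
print([x for x in r if abs(x[1]-r[0][1])>1][0][:3])
b=r[0]; print("places at yaw",[(n,round(-168.15+b[2]+n*b[1],1),"stop",round(-168.15+b[2]+n*b[1]+3,1)) for n in range(6,13)])
```

```text
(np.float64(0.025648384539207852), np.float64(17.87999999999994), np.float64(0.30000000000000293), array([-0.0580638 ,  0.47791713,  0.02135817]))
(np.float64(0.025648384539207855), np.float64(17.87999999999994), np.float64(0.8000000000000034), array([-0.0580638 ,  0.47466971,  0.03467734]))
(np.float64(0.025648384539207876), np.float64(17.87999999999994), np.float64(1.0000000000000036), array([-0.0580638 ,  0.47337075,  0.03997958]))
(np.float64(0.02564838453920788), np.float64(17.87999999999994), np.float64(0.5000000000000031), array([-0.0580638 ,  0.47661816,  0.02669674]))
(np.float64(0.02564838453920788), np.float64(17.87999999999994), np.float64(0.7000000000000033), array([-0.0580638 ,  0.4753192 ,  0.03202077]))
(np.float64(0.025648384539207883), np.float64(17.87999999999994), np.float64(-0.09999999999999742), array([-0.0580638 ,  0.48051506,  0.01063746]))
(np.float64(0.07231165144227863), np.float64(18.899999999999917), np.float64(-1.1999999999999984))
places at yaw [(6, np.float64(-60.6), 'stop', np.float64(-57.6)), (7, np.float64(-42.7), 'stop', np.float64(-39.7)), (8, np.float64(-24.8), 'stop', np.float64(-21.8)), (9, np.float64(-6.9), 'stop', np.float64(-3.9)), (10, np.float64(10.9), 'stop', np.float64(13.9)), (11, np.float64(28.8), 'stop', np.float64(31.8)), (12, np.float64(46.7), 'stop', np.float64(49.7))]
```

Call:
step_arm(deltas=[{"tx": 0, "ty": 0, "tz": 0, "wx": 0, "wy": 0, "wz": 2}, {"tx": 0, "ty": 0, "tz": 0, "wx": 0, "wy": 0, "wz": 2}, {"tx": 0, "ty": 0, "tz": 0, "wx": 0, "wy": 0, "wz": 2}, {"tx": 0, "ty": 0, "tz": 0, "wx": 0, "wy": 0, "wz": 2}])

```text
clock: 10.3
eef_pos: [0.6681, -0.1104, 0.1]
orientation: [-2.909, -1.183, -0.002]
force: [1.4, -0.3, -1.3]
opening: 0.0371
```

```bash
python3 o.py
```

```text
t10.30 pos [ 668.1 -110.4  100. ] yaw(y-axis)-45.75 tilt [0.06 0.09] q1 -0.292 q6 0.506 F [ 1.4 -0.3 -1.3] T [-0.009 -0.176  0.063] tau6 0.368 op 37.1
```

Call:
step_arm(deltas=[{"tx": 0, "ty": 0, "tz": 0, "wx": 0, "wy": 0, "wz": 0.8}, {"tx": 0, "ty": 0, "tz": 0, "wx": 0, "wy": 0, "wz": 0.8}])

```text
clock: 10.5
eef_pos: [0.6682, -0.1104, 0.1]
orientation: [-2.892, -1.226, -0.002]
force: [0.9, 0.6, -0.7]
opening: 0.0375
```

```bash
python3 o.py
```

```text
t10.50 pos [ 668.2 -110.4  100. ] yaw(y-axis)-44.05 tilt [0.06 0.08] q1 -0.292 q6 0.476 F [ 0.9  0.6 -0.7] T [-0.027 -0.143  0.134] tau6 0.244 op 37.5
```

Call:
step_arm(deltas=[{"tx": 0, "ty": 0, "tz": 0, "wx": 0, "wy": 0, "wz": 0.8}, {"tx": 0, "ty": 0, "tz": 0, "wx": 0, "wy": 0, "wz": 0.8}])

```text
clock: 10.7
eef_pos: [0.6681, -0.1104, 0.1]
orientation: [-2.873, -1.269, -0.002]
force: [1.7, 0.5, -0.8]
opening: 0.0375
```

```bash
python3 o.py
```

```text
t10.70 pos [ 668.1 -110.4  100. ] yaw(y-axis)-42.35 tilt [0.06 0.08] q1 -0.292 q6 0.446 F [ 1.7  0.5 -0.8] T [-0.032 -0.193 -0.043] tau6 0.123 op 37.5
```

Call:
step_arm(deltas=[{"tx": 0, "ty": 0, "tz": 0, "wx": 0, "wy": 0, "wz": 0.8}, {"tx": 0, "ty": 0, "tz": 0, "wx": 0, "wy": 0, "wz": 0.8}])

```text
clock: 10.9
eef_pos: [0.6682, -0.1104, 0.1]
orientation: [-2.854, -1.31, -0.003]
force: [1.3, 0.4, -1.0]
opening: 0.0375
```

```bash
python3 o.py
```

```text
t10.90 pos [ 668.2 -110.4  100. ] yaw(y-axis)-40.70 tilt [0.07 0.09] q1 -0.292 q6 0.417 F [ 1.3  0.4 -1. ] T [ 0.02  -0.179 -0.233] tau6 -0.112 op 37.5
```

Call:
step_arm(deltas=[{"tx": 0, "ty": 0, "tz": 0, "wx": 0, "wy": 0, "wz": 0.8}, {"tx": 0, "ty": 0, "tz": 0, "wx": 0, "wy": 0, "wz": 0.8}])

```text
clock: 11.1
eef_pos: [0.6682, -0.1104, 0.1]
orientation: [-2.835, -1.352, -0.003]
force: [1.6, 1.4, -1.1]
opening: 0.0371
```

```bash
python3 o.py
```

```text
t11.10 pos [ 668.2 -110.4  100. ] yaw(y-axis)-39.01 tilt [0.07 0.11] q1 -0.292 q6 0.388 F [ 1.6  1.4 -1.1] T [-0.006 -0.17  -0.175] tau6 -0.064 op 37.1
```

Call:
step_arm(deltas=[{"tx": 0, "ty": 0, "tz": 0, "wx": 0, "wy": 0, "wz": 0.8}, {"tx": 0, "ty": 0, "tz": 0, "wx": 0, "wy": 0, "wz": 0.8}])

```text
clock: 11.3
eef_pos: [0.6682, -0.1104, 0.1]
orientation: [-2.814, -1.394, -0.003]
force: [1.3, 0.5, -1.0]
opening: 0.0374
```

```bash
python3 o.py
```

```text
t11.30 pos [ 668.2 -110.4  100. ] yaw(y-axis)-37.27 tilt [0.06 0.12] q1 -0.292 q6 0.357 F [ 1.3  0.5 -1. ] T [-0.023 -0.13  -0.067] tau6 0.009 op 37.4
```

Call:
step_arm(deltas=[{"tx": 0, "ty": 0, "tz": 0, "wx": 0, "wy": 0, "wz": 0.8}, {"tx": 0, "ty": 0, "tz": 0, "wx": 0, "wy": 0, "wz": 0.8}])

```text
clock: 11.5
eef_pos: [0.6682, -0.1104, 0.1]
orientation: [-2.792, -1.438, -0.003]
force: [0.4, 1.1, -0.8]
opening: 0.0373
```

```bash
python3 o.py
```

```text
t11.50 pos [ 668.2 -110.4  100. ] yaw(y-axis)-35.50 tilt [0.06 0.11] q1 -0.292 q6 0.327 F [ 0.4  1.1 -0.8] T [-0.05  -0.142 -0.129] tau6 0.047 op 37.3
```

Call:
step_arm(deltas=[{"tx": 0, "ty": 0, "tz": 0, "wx": 0, "wy": 0, "wz": 2}, {"tx": 0, "ty": 0, "tz": 0, "wx": 0, "wy": 0, "wz": 2}, {"tx": 0, "ty": 0, "tz": 0, "wx": 0, "wy": 0, "wz": 2}, {"tx": 0, "ty": 0, "tz": 0, "wx": 0, "wy": 0, "wz": 2}])

```text
clock: 11.9
eef_pos: [0.6681, -0.1104, 0.1]
orientation: [-2.677, -1.643, -0.002]
force: [-0.3, 0.2, -1.1]
opening: 0.0374
```

```bash
python3 o.py
```

```text
t11.90 pos [ 668.1 -110.4  100. ] yaw(y-axis)-26.93 tilt [0.03 0.09] q1 -0.292 q6 0.177 F [-0.3  0.2 -1.1] T [-0.016 -0.099  0.114] tau6 0.396 op 37.4
```

Call:
step_arm(deltas=[{"tx": 0, "ty": 0, "tz": 0, "wx": 0, "wy": 0, "wz": 0.8}, {"tx": 0, "ty": 0, "tz": 0, "wx": 0, "wy": 0, "wz": 0.8}])

```text
clock: 12.1
eef_pos: [0.6681, -0.1104, 0.0999]
orientation: [-2.651, -1.685, -0.002]
force: [0.9, 0.0, -1.1]
opening: 0.0373
```

```bash
python3 o.py
```

```text
t12.10 pos [ 668.1 -110.4   99.9] yaw(y-axis)-25.13 tilt [0.02 0.08] q1 -0.292 q6 0.146 F [ 0.9  0.  -1.1] T [ 0.033 -0.176  0.081] tau6 0.225 op 37.3
```

Call:
step_arm(deltas=[{"tx": 0, "ty": 0, "tz": 0, "wx": 0, "wy": 0, "wz": 0.8}, {"tx": 0, "ty": 0, "tz": 0, "wx": 0, "wy": 0, "wz": 0.8}])

```text
clock: 12.3
eef_pos: [0.6682, -0.1104, 0.0999]
orientation: [-2.626, -1.723, -0.002]
force: [1.0, 0.1, -2.5]
opening: 0.0373
```

```bash
python3 o.py
```

```text
t12.30 pos [ 668.2 -110.4   99.9] yaw(y-axis)-23.44 tilt [0.03 0.08] q1 -0.292 q6 0.117 F [ 1.   0.1 -2.5] T [-0.023 -0.195 -0.139] tau6 -0.043 op 37.3
```

Call:
step_arm(deltas=[{"tx": 0, "ty": 0, "tz": 0, "wx": 0, "wy": 0, "wz": 0.8}, {"tx": 0, "ty": 0, "tz": 0, "wx": 0, "wy": 0, "wz": 0.8}])

```text
clock: 12.5
eef_pos: [0.6682, -0.1104, 0.1]
orientation: [-2.6, -1.761, -0.002]
force: [1.4, 0.6, -0.1]
opening: 0.037
```

```bash
python3 o.py
```

```text
t12.50 pos [ 668.2 -110.4  100. ] yaw(y-axis)-21.78 tilt [0.03 0.1 ] q1 -0.292 q6 0.087 F [ 1.4  0.6 -0.1] T [ 0.018 -0.251 -0.242] tau6 -0.090 op 37.0
```

Call:
step_arm(deltas=[{"tx": 0, "ty": 0, "tz": 0, "wx": 0, "wy": 0, "wz": 0.8}])

```text
clock: 12.6
eef_pos: [0.6682, -0.1104, 0.1]
orientation: [-2.587, -1.78, -0.002]
force: [1.8, 0.0, -0.8]
opening: 0.0372
```

```bash
python3 o.py
```

```text
t12.60 pos [ 668.2 -110.4  100. ] yaw(y-axis)-20.92 tilt [0.03 0.11] q1 -0.292 q6 0.072 F [ 1.8  0.  -0.8] T [ 0.004 -0.171 -0.261] tau6 -0.073 op 37.2
```

Call:
step_arm(deltas=[{"tx": 0, "ty": 0, "tz": 0, "wx": 0, "wy": 0, "wz": 0.8}])

```text
clock: 12.7
eef_pos: [0.6682, -0.1104, 0.1]
orientation: [-2.573, -1.8, -0.002]
force: [0.7, 0.5, -0.4]
opening: 0.0371
```

```bash
python3 o.py
```

```text
t12.70 pos [ 668.2 -110.4  100. ] yaw(y-axis)-20.06 tilt [0.03 0.11] q1 -0.292 q6 0.057 F [ 0.7  0.5 -0.4] T [-0.024 -0.175 -0.15 ] tau6 -0.055 op 37.1
```

Call:
step_arm(deltas=[{"tx": 0, "ty": 0, "tz": 0, "wx": 0, "wy": 0, "wz": 0.8}])

```text
clock: 12.8
eef_pos: [0.6682, -0.1104, 0.1]
orientation: [-2.559, -1.819, -0.002]
force: [1.1, 1.1, -0.7]
opening: 0.0371
```

```bash
python3 o.py
```

```text
t12.80 pos [ 668.2 -110.4  100. ] yaw(y-axis)-19.18 tilt [0.03 0.11] q1 -0.292 q6 0.042 F [ 1.1  1.1 -0.7] T [-0.    -0.201 -0.11 ] tau6 -0.011 op 37.1
```

Call:
step_arm(deltas=[{"tx": 0, "ty": 0, "tz": 0, "wx": 0, "wy": 0, "wz": 0.8}])

```text
clock: 12.9
eef_pos: [0.6682, -0.1104, 0.1]
orientation: [-2.545, -1.839, -0.002]
force: [0.8, 0.9, -1.6]
opening: 0.0375
```

```bash
python3 o.py
```

```text
t12.90 pos [ 668.2 -110.4  100. ] yaw(y-axis)-18.30 tilt [0.02 0.11] q1 -0.292 q6 0.026 F [ 0.8  0.9 -1.6] T [-0.011 -0.21  -0.106] tau6 0.024 op 37.5
```

Call:
step_arm(deltas=[{"tx": 0, "ty": 0, "tz": 0, "wx": 0, "wy": 0, "wz": 0.8}, {"tx": 0, "ty": 0, "tz": 0, "wx": 0, "wy": 0, "wz": 0.8}])

```text
clock: 13.1
eef_pos: [0.6682, -0.1104, 0.1]
orientation: [-2.517, -1.878, -0.002]
force: [1.3, 1.2, -1.2]
opening: 0.0375
```

```bash
python3 o.py
```

```text
t13.10 pos [ 668.2 -110.4  100. ] yaw(y-axis)-16.53 tilt [0.02 0.1 ] q1 -0.292 q6 -0.004 F [ 1.3  1.2 -1.2] T [-0.026 -0.182 -0.056] tau6 0.087 op 37.5
```

Call:
step_arm(deltas=[{"tx": 0, "ty": 0, "tz": 0, "wx": 0, "wy": 0, "wz": 2}, {"tx": 0, "ty": 0, "tz": 0, "wx": 0, "wy": 0, "wz": 2}, {"tx": 0, "ty": 0, "tz": 0, "wx": 0, "wy": 0, "wz": 2}, {"tx": 0, "ty": 0, "tz": 0, "wx": 0, "wy": 0, "wz": 2}])

```text
clock: 13.5
eef_pos: [0.6681, -0.1104, 0.1]
orientation: [-2.369, -2.061, -0.001]
force: [1.5, 0.3, -0.9]
opening: 0.0374
```

```bash
python3 o.py
```

```text
t13.50 pos [ 668.1 -110.4  100. ] yaw(y-axis)-7.96 tilt [-0.01  0.08] q1 -0.292 q6 -0.154 F [ 1.5  0.3 -0.9] T [ 0.043 -0.152  0.093] tau6 0.415 op 37.4
```

Call:
step_arm(deltas=[{"tx": 0, "ty": 0, "tz": 0, "wx": 0, "wy": 0, "wz": 0.8}, {"tx": 0, "ty": 0, "tz": 0, "wx": 0, "wy": 0, "wz": 0.8}])

```text
clock: 13.7
eef_pos: [0.6682, -0.1104, 0.1]
orientation: [-2.337, -2.098, -0.001]
force: [1.5, 0.8, -1.9]
opening: 0.037
```

```bash
python3 o.py
```

```text
t13.70 pos [ 668.2 -110.4  100. ] yaw(y-axis)-6.18 tilt [-0.01  0.06] q1 -0.292 q6 -0.184 F [ 1.5  0.8 -1.9] T [-0.055 -0.151 -0.002] tau6 0.077 op 37.0
```

Call:
step_arm(deltas=[{"tx": 0, "ty": 0, "tz": 0, "wx": 0, "wy": 0, "wz": 0.8}, {"tx": 0, "ty": 0, "tz": 0, "wx": 0, "wy": 0, "wz": 0.8}])

```text
clock: 13.9
eef_pos: [0.6682, -0.1104, 0.1]
orientation: [-2.307, -2.131, -0.001]
force: [1.0, 0.3, -0.6]
opening: 0.0371
```

```bash
python3 o.py
```

```text
t13.90 pos [ 668.2 -110.4  100. ] yaw(y-axis)-4.53 tilt [-0.    0.08] q1 -0.292 q6 -0.213 F [ 1.   0.3 -0.6] T [-0.036 -0.225 -0.262] tau6 -0.134 op 37.1
```

Call:
step_arm(deltas=[{"tx": 0, "ty": 0, "tz": 0, "wx": 0, "wy": 0, "wz": 0.8}])

```text
clock: 14.0
eef_pos: [0.6682, -0.1104, 0.1]
orientation: [-2.291, -2.148, -0.002]
force: [0.9, 1.0, -1.2]
opening: 0.0366
```

```bash
python3 o.py
```

```text
t14.00 pos [ 668.2 -110.4  100. ] yaw(y-axis)-3.69 tilt [-0.    0.08] q1 -0.292 q6 -0.228 F [ 0.9  1.  -1.2] T [ 0.039 -0.223 -0.133] tau6 -0.081 op 36.6
```

Call:
step_arm(deltas=[{"tx": 0, "ty": 0, "tz": 0, "wx": 0, "wy": 0, "wz": 0.8}])

```text
clock: 14.1
eef_pos: [0.6681, -0.1104, 0.1]
orientation: [-2.275, -2.165, -0.002]
force: [0.2, 0.4, -0.7]
opening: 0.0377
```

```bash
python3 o.py
```

```text
t14.10 pos [ 668.1 -110.4  100. ] yaw(y-axis)-2.84 tilt [-0.01  0.09] q1 -0.292 q6 -0.243 F [ 0.2  0.4 -0.7] T [-0.03  -0.238 -0.137] tau6 -0.039 op 37.7
```

Call:
step_arm(deltas=[{"tx": 0, "ty": 0, "tz": 0, "wx": 0, "wy": 0, "wz": 0.8}])

```text
clock: 14.2
eef_pos: [0.6682, -0.1104, 0.1]
orientation: [-2.258, -2.182, -0.002]
force: [0.9, 0.8, -1.8]
opening: 0.0374
```

```bash
python3 o.py
```

```text
t14.20 pos [ 668.2 -110.4  100. ] yaw(y-axis)-1.97 tilt [-0.01  0.09] q1 -0.292 q6 -0.258 F [ 0.9  0.8 -1.8] T [-0.022 -0.181 -0.169] tau6 -0.020 op 37.4
```

Call:
step_arm(deltas=[{"tx": 0, "ty": 0, "tz": 0, "wx": 0, "wy": 0, "wz": 0.8}])

```text
clock: 14.3
eef_pos: [0.6682, -0.1104, 0.1]
orientation: [-2.242, -2.199, -0.002]
force: [0.4, -0.0, -0.9]
opening: 0.0373
```

```bash
python3 o.py
```

```text
t14.30 pos [ 668.2 -110.4  100. ] yaw(y-axis)-1.09 tilt [-0.01  0.09] q1 -0.292 q6 -0.274 F [ 0.4 -0.  -0.9] T [ 0.032 -0.166 -0.081] tau6 0.001 op 37.3
```

Call:
step_arm(deltas=[{"tx": 0, "ty": 0, "tz": 0, "wx": 0, "wy": 0, "wz": 0.8}])

```text
clock: 14.4
eef_pos: [0.6681, -0.1104, 0.1]
orientation: [-2.225, -2.216, -0.001]
force: [1.2, 1.0, -1.1]
opening: 0.0373
```

```bash
python3 o.py
```

```text
t14.40 pos [ 668.1 -110.4  100. ] yaw(y-axis)-0.21 tilt [-0.01  0.09] q1 -0.292 q6 -0.289 F [ 1.2  1.  -1.1] T [ 0.018 -0.179 -0.139] tau6 0.007 op 37.3
```

Call:
step_arm(deltas=[{"tx": 0, "ty": 0, "tz": 0, "wx": 0, "wy": 0, "wz": 0.8}])

```text
clock: 14.5
eef_pos: [0.6682, -0.1104, 0.1]
orientation: [-2.208, -2.234, -0.001]
force: [1.5, -0.0, -1.1]
opening: 0.037
```

```bash
python3 o.py
```

```text
t14.50 pos [ 668.2 -110.4  100. ] yaw(y-axis)0.67 tilt [-0.01  0.08] q1 -0.292 q6 -0.304 F [ 1.5 -0.  -1.1] T [ 0.008 -0.125 -0.144] tau6 0.022 op 37.0
```

Call:
step_arm(deltas=[{"tx": 0, "ty": 0, "tz": 0, "wx": 0, "wy": 0, "wz": 0.8}])

```text
clock: 14.6
eef_pos: [0.6681, -0.1104, 0.0999]
orientation: [-2.19, -2.25, -0.001]
force: [0.7, -0.0, -1.1]
opening: 0.0376
```

```bash
python3 o.py
```

```text
t14.60 pos [ 668.1 -110.4   99.9] yaw(y-axis)1.55 tilt [-0.02  0.08] q1 -0.292 q6 -0.320 F [ 0.7 -0.  -1.1] T [ 0.011 -0.157 -0.052] tau6 0.042 op 37.6
```

Call:
step_arm(deltas=[{"tx": 0, "ty": 0, "tz": 0, "wx": 0, "wy": 0, "wz": 2}, {"tx": 0, "ty": 0, "tz": 0, "wx": 0, "wy": 0, "wz": 2}, {"tx": 0, "ty": 0, "tz": 0, "wx": 0, "wy": 0, "wz": 2}, {"tx": 0, "ty": 0, "tz": 0, "wx": 0, "wy": 0, "wz": 2}])

```text
clock: 15.0
eef_pos: [0.6681, -0.1104, 0.1]
orientation: [-2.016, -2.408, -0.0]
force: [1.0, 0.5, -1.4]
opening: 0.0377
```

```bash
python3 o.py
```

```text
t15.00 pos [ 668.1 -110.4  100. ] yaw(y-axis)10.13 tilt [-0.04  0.05] q1 -0.292 q6 -0.469 F [ 1.   0.5 -1.4] T [ 0.058 -0.148  0.127] tau6 0.417 op 37.7
```

Call:
step_arm(deltas=[{"tx": 0, "ty": 0, "tz": 0, "wx": 0, "wy": 0, "wz": 0.8}, {"tx": 0, "ty": 0, "tz": 0, "wx": 0, "wy": 0, "wz": 0.8}])

```text
clock: 15.2
eef_pos: [0.6682, -0.1104, 0.1]
orientation: [-1.978, -2.439, -0.0]
force: [0.4, -0.0, -1.0]
opening: 0.0372
```

```bash
python3 o.py
```

```text
t15.20 pos [ 668.2 -110.4  100. ] yaw(y-axis)11.91 tilt [-0.04  0.03] q1 -0.292 q6 -0.500 F [ 0.4 -0.  -1. ] T [-0.017 -0.179 -0.06 ] tau6 0.075 op 37.2
```

Call:
step_arm(deltas=[{"tx": 0, "ty": 0, "tz": 0, "wx": 0, "wy": 0, "wz": 0.8}, {"tx": 0, "ty": 0, "tz": 0, "wx": 0, "wy": 0, "wz": 0.8}])

```text
clock: 15.4
eef_pos: [0.6682, -0.1104, 0.1]
orientation: [-1.943, -2.467, -0.001]
force: [1.3, 0.1, -0.9]
opening: 0.0373
```

```bash
python3 o.py
```

```text
t15.40 pos [ 668.2 -110.4  100. ] yaw(y-axis)13.56 tilt [-0.03  0.05] q1 -0.292 q6 -0.529 F [ 1.3  0.1 -0.9] T [-0.035 -0.152 -0.224] tau6 -0.130 op 37.3
```

Call:
step_arm(deltas=[{"tx": 0, "ty": 0, "tz": 0, "wx": 0, "wy": 0, "wz": 0.8}])

```text
clock: 15.5
eef_pos: [0.6682, -0.1104, 0.0999]
orientation: [-1.925, -2.481, -0.001]
force: [1.1, 0.5, -1.0]
opening: 0.0378
```

```bash
python3 o.py
```

```text
t15.50 pos [ 668.2 -110.4   99.9] yaw(y-axis)14.40 tilt [-0.04  0.06] q1 -0.292 q6 -0.543 F [ 1.1  0.5 -1. ] T [ 0.037 -0.163 -0.19 ] tau6 -0.081 op 37.8
```

Call:
step_arm(deltas=[{"tx": 0, "ty": 0, "tz": 0, "wx": 0, "wy": 0, "wz": 0.8}])

```text
clock: 15.6
eef_pos: [0.6682, -0.1104, 0.1]
orientation: [-1.906, -2.496, -0.001]
force: [0.3, 0.7, -0.8]
opening: 0.0378
```

```bash
python3 o.py
```

```text
t15.60 pos [ 668.2 -110.4  100. ] yaw(y-axis)15.25 tilt [-0.03  0.06] q1 -0.292 q6 -0.558 F [ 0.3  0.7 -0.8] T [ 0.07  -0.237 -0.197] tau6 -0.067 op 37.8
```

Call:
step_arm(deltas=[{"tx": 0, "ty": 0, "tz": 0, "wx": 0, "wy": 0, "wz": 0.8}])

```text
clock: 15.7
eef_pos: [0.6682, -0.1104, 0.1]
orientation: [-1.887, -2.51, -0.001]
force: [1.0, -0.3, -1.9]
opening: 0.0373
```

```bash
python3 o.py
```

```text
t15.70 pos [ 668.2 -110.4  100. ] yaw(y-axis)16.12 tilt [-0.04  0.07] q1 -0.292 q6 -0.573 F [ 1.  -0.3 -1.9] T [ 0.058 -0.166 -0.174] tau6 -0.051 op 37.3
```

Call:
step_arm(deltas=[{"tx": 0, "ty": 0, "tz": 0, "wx": 0, "wy": 0, "wz": 0.8}])

```text
clock: 15.8
eef_pos: [0.6682, -0.1104, 0.1]
orientation: [-1.868, -2.524, -0.001]
force: [1.2, 1.2, -1.5]
opening: 0.037
```

```bash
python3 o.py
```

```text
t15.80 pos [ 668.2 -110.4  100. ] yaw(y-axis)16.99 tilt [-0.04  0.06] q1 -0.292 q6 -0.589 F [ 1.2  1.2 -1.5] T [ 0.054 -0.152 -0.134] tau6 -0.012 op 37.0
```

Call:
step_arm(deltas=[{"tx": 0, "ty": 0, "tz": 0, "wx": 0, "wy": 0, "wz": 0.8}])

```text
clock: 15.9
eef_pos: [0.6682, -0.1104, 0.1]
orientation: [-1.849, -2.539, -0.001]
force: [1.0, -0.4, -1.3]
opening: 0.0378
```

```bash
python3 o.py
```

```text
t15.90 pos [ 668.2 -110.4  100. ] yaw(y-axis)17.87 tilt [-0.04  0.06] q1 -0.292 q6 -0.604 F [ 1.  -0.4 -1.3] T [-0.012 -0.152 -0.112] tau6 0.027 op 37.8
```

Call:
step_arm(deltas=[{"tx": 0, "ty": 0, "tz": 0, "wx": 0, "wy": 0, "wz": 0.8}])

```text
clock: 16.0
eef_pos: [0.6682, -0.1104, 0.1]
orientation: [-1.829, -2.553, -0.001]
force: [1.1, 0.1, -1.0]
opening: 0.0374
```

```bash
python3 o.py
```

```text
t16.00 pos [ 668.2 -110.4  100. ] yaw(y-axis)18.76 tilt [-0.04  0.06] q1 -0.292 q6 -0.619 F [ 1.1  0.1 -1. ] T [-0.055 -0.116 -0.087] tau6 0.060 op 37.4
```

Call:
step_arm(deltas=[{"tx": 0, "ty": 0, "tz": 0, "wx": 0, "wy": 0, "wz": 0.8}])

```text
clock: 16.1
eef_pos: [0.6682, -0.1104, 0.1]
orientation: [-1.809, -2.567, -0.001]
force: [1.3, -0.1, -1.0]
opening: 0.0373
```

```bash
python3 o.py
```

```text
t16.10 pos [ 668.2 -110.4  100. ] yaw(y-axis)19.64 tilt [-0.04  0.05] q1 -0.292 q6 -0.635 F [ 1.3 -0.1 -1. ] T [ 0.012 -0.233 -0.034] tau6 0.091 op 37.3
```

Call:
step_arm(deltas=[{"tx": 0, "ty": 0, "tz": 0, "wx": 0, "wy": 0, "wz": 2}, {"tx": 0, "ty": 0, "tz": 0, "wx": 0, "wy": 0, "wz": 2}, {"tx": 0, "ty": 0, "tz": 0, "wx": 0, "wy": 0, "wz": 2}, {"tx": 0, "ty": 0, "tz": 0, "wx": 0, "wy": 0, "wz": 2}])

```text
clock: 16.5
eef_pos: [0.6681, -0.1104, 0.1]
orientation: [-1.612, -2.695, 0.0]
force: [0.7, -0.1, 0.2]
opening: 0.037
```

```bash
python3 o.py
```

```text
t16.50 pos [ 668.1 -110.4  100. ] yaw(y-axis)28.23 tilt [-0.06  0.02] q1 -0.291 q6 -0.784 F [ 0.7 -0.1  0.2] T [ 0.022 -0.228  0.139] tau6 0.416 op 37.0
```

Call:
step_arm(deltas=[{"tx": 0, "ty": 0, "tz": 0, "wx": 0, "wy": 0, "wz": 0.8}, {"tx": 0, "ty": 0, "tz": 0, "wx": 0, "wy": 0, "wz": 0.8}])

```text
clock: 16.7
eef_pos: [0.6682, -0.1104, 0.1]
orientation: [-1.571, -2.72, 0.001]
force: [0.3, 0.1, -0.4]
opening: 0.0374
```

```bash
python3 o.py
```

```text
t16.70 pos [ 668.2 -110.4  100. ] yaw(y-axis)29.99 tilt [-0.06  0.  ] q1 -0.291 q6 -0.815 F [ 0.3  0.1 -0.4] T [-0.013 -0.243 -0.078] tau6 0.052 op 37.4
```

Call:
step_arm(deltas=[{"tx": 0, "ty": 0, "tz": 0, "wx": 0, "wy": 0, "wz": 0.8}])

```text
clock: 16.8
eef_pos: [0.6682, -0.1104, 0.1]
orientation: [-1.551, -2.731, 0.001]
force: [0.0, 0.8, -1.4]
opening: 0.0374
```

```bash
python3 o.py
```

```text
t16.80 pos [ 668.2 -110.4  100. ] yaw(y-axis)30.81 tilt [-0.06  0.01] q1 -0.291 q6 -0.829 F [ 0.   0.8 -1.4] T [ 0.025 -0.214 -0.226] tau6 -0.070 op 37.4
```

Call:
step_arm(deltas=[{"tx": 0, "ty": 0, "tz": 0, "wx": 0, "wy": 0, "wz": 0.8}])

```text
clock: 16.9
eef_pos: [0.6682, -0.1104, 0.1]
orientation: [-1.531, -2.742, 0.0]
force: [0.4, -0.1, -1.2]
opening: 0.0376
```

```bash
python3 o.py
```

```text
t16.90 pos [ 668.2 -110.4  100. ] yaw(y-axis)31.63 tilt [-0.05  0.02] q1 -0.291 q6 -0.844 F [ 0.4 -0.1 -1.2] T [-0.018 -0.198 -0.259] tau6 -0.134 op 37.6
```

Call:
step_arm(deltas=[{"tx": 0, "ty": 0, "tz": 0, "wx": 0, "wy": 0, "wz": 0.7}])

```text
clock: 17.0
eef_pos: [0.6682, -0.1104, 0.1]
orientation: [-1.514, -2.752, 0.0]
force: [0.5, -0.3, -1.1]
opening: 0.0372
```

```bash
python3 o.py
```

```text
t17.00 pos [ 668.2 -110.4  100. ] yaw(y-axis)32.37 tilt [-0.05  0.03] q1 -0.291 q6 -0.856 F [ 0.5 -0.3 -1.1] T [-0.001 -0.23  -0.198] tau6 -0.112 op 37.2
```

Call:
step_arm(deltas=[{"tx": 0, "ty": 0, "tz": 0, "wx": 0, "wy": 0, "wz": 0.6}])

```text
clock: 17.1
eef_pos: [0.6682, -0.1104, 0.1]
orientation: [-1.498, -2.76, -0.0]
force: [1.3, -0.5, -1.4]
opening: 0.0375
```

```bash
python3 o.py
```

```text
t17.10 pos [ 668.2 -110.4  100. ] yaw(y-axis)33.02 tilt [-0.05  0.03] q1 -0.291 q6 -0.868 F [ 1.3 -0.5 -1.4] T [ 0.018 -0.206 -0.195] tau6 -0.111 op 37.5
```

Call:
step_arm(deltas=[{"tx": 0, "ty": 0, "tz": 0, "wx": 0, "wy": 0, "wz": 0.6}])

```text
clock: 17.2
eef_pos: [0.6681, -0.1104, 0.0999]
orientation: [-1.483, -2.769, -0.0]
force: [1.1, 0.2, -1.8]
opening: 0.0374
```

```bash
python3 o.py
```

```text
t17.20 pos [ 668.1 -110.4   99.9] yaw(y-axis)33.66 tilt [-0.06  0.03] q1 -0.292 q6 -0.879 F [ 1.1  0.2 -1.8] T [-0.046 -0.14  -0.198] tau6 -0.142 op 37.4
```

Call:
step_arm(deltas=[{"tx": 0, "ty": 0, "tz": 0, "wx": 0, "wy": 0, "wz": 0.6}])

```text
clock: 17.3
eef_pos: [0.6681, -0.1104, 0.0999]
orientation: [-1.467, -2.776, -0.0]
force: [1.0, 0.0, -0.8]
opening: 0.0371
```

```bash
python3 o.py
```

```text
t17.30 pos [ 668.1 -110.4   99.9] yaw(y-axis)34.28 tilt [-0.06  0.04] q1 -0.292 q6 -0.890 F [ 1.   0.  -0.8] T [-0.008 -0.164 -0.383] tau6 -0.342 op 37.1
```

Call:
step_arm(deltas=[{"tx": 0, "ty": 0, "tz": 0, "wx": 0, "wy": 0, "wz": 0.3}])

```text
clock: 17.4
eef_pos: [0.6681, -0.1104, 0.1]
orientation: [-1.46, -2.78, -0.0]
force: [1.0, 0.6, -1.7]
opening: 0.0371
```

```bash
python3 o.py
```

```text
t17.40 pos [ 668.1 -110.4  100. ] yaw(y-axis)34.59 tilt [-0.06  0.04] q1 -0.292 q6 -0.895 F [ 1.   0.6 -1.7] T [-0.043 -0.149 -0.465] tau6 -0.429 op 37.1
```

The stop is felt: torque rose steadily to 0.47 N m (0.09 N m per 0.3°), where detents peaked at about 0.26 N m. Place 0 is near yaw 30.5° and the pitch is about 18°, so place 5 should be near -60°. I'll go clockwise and count clicks.

Call:
step_arm(deltas=[{"tx": 0, "ty": 0, "tz": 0, "wx": 0, "wy": 0, "wz": -2}, {"tx": 0, "ty": 0, "tz": 0, "wx": 0, "wy": 0, "wz": -2}, {"tx": 0, "ty": 0, "tz": 0, "wx": 0, "wy": 0, "wz": -2}])

```text
clock: 17.7
eef_pos: [0.6681, -0.1104, 0.1]
orientation: [-1.604, -2.7, 0.0]
force: [0.3, 0.0, -1.3]
opening: 0.0372
```

```bash
python3 o.py
```

```text
t17.70 pos [ 668.1 -110.4  100. ] yaw(y-axis)28.56 tilt [-0.06  0.02] q1 -0.291 q6 -0.790 F [ 0.3  0.  -1.3] T [ 0.004 -0.183  0.215] tau6 0.002 op 37.2
```

Call:
step_arm(deltas=[{"tx": 0, "ty": 0, "tz": 0, "wx": 0, "wy": 0, "wz": -2}, {"tx": 0, "ty": 0, "tz": 0, "wx": 0, "wy": 0, "wz": -2}, {"tx": 0, "ty": 0, "tz": 0, "wx": 0, "wy": 0, "wz": -2}])

```text
clock: 18.0
eef_pos: [0.6681, -0.1104, 0.1]
orientation: [-1.743, -2.613, 0.002]
force: [1.1, 0.1, -0.9]
opening: 0.0374
```

```bash
python3 o.py
```

```text
t18.00 pos [ 668.1 -110.4  100. ] yaw(y-axis)22.61 tilt [-0.07 -0.04] q1 -0.291 q6 -0.685 F [ 1.1  0.1 -0.9] T [ 0.037 -0.168  0.152] tau6 -0.200 op 37.4
```

Call:
step_arm(deltas=[{"tx": 0, "ty": 0, "tz": 0, "wx": 0, "wy": 0, "wz": -2}, {"tx": 0, "ty": 0, "tz": 0, "wx": 0, "wy": 0, "wz": -2}, {"tx": 0, "ty": 0, "tz": 0, "wx": 0, "wy": 0, "wz": -2}])

```text
clock: 18.3
eef_pos: [0.6682, -0.1104, 0.1]
orientation: [-1.878, -2.518, 0.003]
force: [0.0, 0.7, -1.8]
opening: 0.0375
```

```bash
python3 o.py
```

```text
t18.30 pos [ 668.2 -110.4  100. ] yaw(y-axis)16.57 tilt [-0.08 -0.07] q1 -0.291 q6 -0.579 F [ 0.   0.7 -1.8] T [ 0.087 -0.198 -0.04 ] tau6 -0.348 op 37.5
```

Call:
step_arm(deltas=[{"tx": 0, "ty": 0, "tz": 0, "wx": 0, "wy": 0, "wz": -2}, {"tx": 0, "ty": 0, "tz": 0, "wx": 0, "wy": 0, "wz": -2}, {"tx": 0, "ty": 0, "tz": 0, "wx": 0, "wy": 0, "wz": -2}])

```text
clock: 18.6
eef_pos: [0.6681, -0.1104, 0.1]
orientation: [-2.008, -2.415, 0.004]
force: [1.4, 1.1, -1.3]
opening: 0.0372
```

```bash
python3 o.py
```

```text
t18.60 pos [ 668.1 -110.4  100. ] yaw(y-axis)10.52 tilt [-0.1 -0.1] q1 -0.290 q6 -0.473 F [ 1.4  1.1 -1.3] T [ 0.021 -0.205  0.224] tau6 0.005 op 37.2
```

Call:
step_arm(deltas=[{"tx": 0, "ty": 0, "tz": 0, "wx": 0, "wy": 0, "wz": -2}, {"tx": 0, "ty": 0, "tz": 0, "wx": 0, "wy": 0, "wz": -2}, {"tx": 0, "ty": 0, "tz": 0, "wx": 0, "wy": 0, "wz": -2}])

```text
clock: 18.9
eef_pos: [0.6681, -0.1104, 0.1]
orientation: [2.131, 2.308, -0.005]
force: [1.8, 0.9, -0.8]
opening: 0.0371
```

```bash
python3 o.py
```

```text
t18.90 pos [ 668.1 -110.4  100. ] yaw(y-axis)4.56 tilt [-0.12 -0.14] q1 -0.290 q6 -0.369 F [ 1.8  0.9 -0.8] T [-0.037 -0.262  0.07 ] tau6 -0.205 op 37.1
```

Call:
step_arm(deltas=[{"tx": 0, "ty": 0, "tz": 0, "wx": 0, "wy": 0, "wz": -2}, {"tx": 0, "ty": 0, "tz": 0, "wx": 0, "wy": 0, "wz": -2}, {"tx": 0, "ty": 0, "tz": 0, "wx": 0, "wy": 0, "wz": -2}])

```text
clock: 19.2
eef_pos: [0.6681, -0.1105, 0.1]
orientation: [2.25, 2.192, -0.006]
force: [0.4, 0.4, -2.0]
opening: 0.0371
```

```bash
python3 o.py
```

```text
t19.20 pos [ 668.1 -110.5  100. ] yaw(y-axis)-1.49 tilt [-0.14 -0.17] q1 -0.290 q6 -0.263 F [ 0.4  0.4 -2. ] T [ 0.072 -0.183 -0.065] tau6 -0.346 op 37.1
```

Call:
step_arm(deltas=[{"tx": 0, "ty": 0, "tz": 0, "wx": 0, "wy": 0, "wz": -2}, {"tx": 0, "ty": 0, "tz": 0, "wx": 0, "wy": 0, "wz": -2}, {"tx": 0, "ty": 0, "tz": 0, "wx": 0, "wy": 0, "wz": -2}])

```text
clock: 19.5
eef_pos: [0.6681, -0.1104, 0.0999]
orientation: [2.362, 2.07, -0.007]
force: [1.4, -0.3, -0.7]
opening: 0.0372
```

```bash
python3 o.py
```

```text
t19.50 pos [ 668.1 -110.4   99.9] yaw(y-axis)-7.54 tilt [-0.17 -0.18] q1 -0.290 q6 -0.157 F [ 1.4 -0.3 -0.7] T [ 0.013 -0.217  0.312] tau6 0.006 op 37.2
```

Call:
step_arm(deltas=[{"tx": 0, "ty": 0, "tz": 0, "wx": 0, "wy": 0, "wz": -2}, {"tx": 0, "ty": 0, "tz": 0, "wx": 0, "wy": 0, "wz": -2}, {"tx": 0, "ty": 0, "tz": 0, "wx": 0, "wy": 0, "wz": -2}])

```text
clock: 19.8
eef_pos: [0.6681, -0.1105, 0.1]
orientation: [2.466, 1.944, -0.008]
force: [0.9, 0.7, -1.3]
opening: 0.0373
```

```bash
python3 o.py
```

```text
t19.80 pos [ 668.1 -110.5  100. ] yaw(y-axis)-13.50 tilt [-0.19 -0.22] q1 -0.289 q6 -0.052 F [ 0.9  0.7 -1.3] T [ 0.016 -0.225  0.092] tau6 -0.214 op 37.3
```

Call:
step_arm(deltas=[{"tx": 0, "ty": 0, "tz": 0, "wx": 0, "wy": 0, "wz": -2}, {"tx": 0, "ty": 0, "tz": 0, "wx": 0, "wy": 0, "wz": -2}, {"tx": 0, "ty": 0, "tz": 0, "wx": 0, "wy": 0, "wz": -2}])

```text
clock: 20.1
eef_pos: [0.6681, -0.1104, 0.1]
orientation: [2.565, 1.812, -0.009]
force: [0.6, -0.8, -1.3]
opening: 0.0378
```

```bash
python3 o.py
```

```text
t20.10 pos [ 668.1 -110.4  100. ] yaw(y-axis)-19.54 tilt [-0.22 -0.24] q1 -0.289 q6 0.054 F [ 0.6 -0.8 -1.3] T [ 0.05  -0.304 -0.09 ] tau6 -0.343 op 37.8
```

Call:
step_arm(deltas=[{"tx": 0, "ty": 0, "tz": 0, "wx": 0, "wy": 0, "wz": -2}, {"tx": 0, "ty": 0, "tz": 0, "wx": 0, "wy": 0, "wz": -2}, {"tx": 0, "ty": 0, "tz": 0, "wx": 0, "wy": 0, "wz": -2}])

```text
clock: 20.4
eef_pos: [0.6681, -0.1105, 0.1]
orientation: [2.657, 1.674, -0.009]
force: [0.5, -0.4, -1.2]
opening: 0.0375
```

```bash
python3 o.py
```

```text
t20.40 pos [ 668.1 -110.5  100. ] yaw(y-axis)-25.59 tilt [-0.25 -0.25] q1 -0.289 q6 0.160 F [ 0.5 -0.4 -1.2] T [ 0.069 -0.248  0.286] tau6 0.006 op 37.5
```

Call:
step_arm(deltas=[{"tx": 0, "ty": 0, "tz": 0, "wx": 0, "wy": 0, "wz": -2}, {"tx": 0, "ty": 0, "tz": 0, "wx": 0, "wy": 0, "wz": -2}, {"tx": 0, "ty": 0, "tz": 0, "wx": 0, "wy": 0, "wz": -2}])

```text
clock: 20.7
eef_pos: [0.6681, -0.1105, 0.1]
orientation: [2.74, 1.533, -0.011]
force: [0.8, 0.5, -0.4]
opening: 0.0374
```

```bash
python3 o.py
```

```text
t20.70 pos [ 668.1 -110.5  100. ] yaw(y-axis)-31.55 tilt [-0.29 -0.28] q1 -0.289 q6 0.264 F [ 0.8  0.5 -0.4] T [ 0.044 -0.221  0.051] tau6 -0.217 op 37.4
```

Call:
step_arm(deltas=[{"tx": 0, "ty": 0, "tz": 0, "wx": 0, "wy": 0, "wz": -2}, {"tx": 0, "ty": 0, "tz": 0, "wx": 0, "wy": 0, "wz": -2}, {"tx": 0, "ty": 0, "tz": 0, "wx": 0, "wy": 0, "wz": -2}])

```text
clock: 21.0
eef_pos: [0.6681, -0.1105, 0.1]
orientation: [2.817, 1.386, -0.011]
force: [1.0, -0.1, -0.6]
opening: 0.0368
```

```bash
python3 o.py
```

```text
t21.00 pos [ 668.1 -110.5  100. ] yaw(y-axis)-37.59 tilt [-0.31 -0.29] q1 -0.289 q6 0.370 F [ 1.  -0.1 -0.6] T [ 0.055 -0.217 -0.021] tau6 -0.344 op 36.8
```

Call:
step_arm(deltas=[{"tx": 0, "ty": 0, "tz": 0, "wx": 0, "wy": 0, "wz": -2}, {"tx": 0, "ty": 0, "tz": 0, "wx": 0, "wy": 0, "wz": -2}, {"tx": 0, "ty": 0, "tz": 0, "wx": 0, "wy": 0, "wz": -2}])

```text
clock: 21.3
eef_pos: [0.668, -0.1105, 0.0999]
orientation: [2.886, 1.236, -0.012]
force: [1.1, 0.9, -0.3]
opening: 0.0372
```

```bash
python3 o.py
```

```text
t21.30 pos [ 668.  -110.5   99.9] yaw(y-axis)-43.65 tilt [-0.36 -0.28] q1 -0.289 q6 0.476 F [ 1.1  0.9 -0.3] T [ 0.027 -0.244  0.239] tau6 0.004 op 37.2
```

Clicks showed at 10.5, -7.5, -25.6 and -43.7 (places 1 to 4), one every 18.05° exactly. The fifth is due at about -60.

Call:
step_arm(deltas=[{"tx": 0, "ty": 0, "tz": 0, "wx": 0, "wy": 0, "wz": -2}, {"tx": 0, "ty": 0, "tz": 0, "wx": 0, "wy": 0, "wz": -2}, {"tx": 0, "ty": 0, "tz": 0, "wx": 0, "wy": 0, "wz": -2}])

```text
clock: 21.6
eef_pos: [0.6681, -0.1105, 0.1]
orientation: [2.946, 1.084, -0.013]
force: [0.7, 0.8, -2.0]
opening: 0.0373
```

```bash
python3 o.py
```

```text
t21.60 pos [ 668.1 -110.5  100. ] yaw(y-axis)-49.60 tilt [-0.4 -0.3] q1 -0.288 q6 0.580 F [ 0.7  0.8 -2. ] T [-0.002 -0.158  0.103] tau6 -0.216 op 37.3
```

Call:
step_arm(deltas=[{"tx": 0, "ty": 0, "tz": 0, "wx": 0, "wy": 0, "wz": -2}, {"tx": 0, "ty": 0, "tz": 0, "wx": 0, "wy": 0, "wz": -2}, {"tx": 0, "ty": 0, "tz": 0, "wx": 0, "wy": 0, "wz": -2}])

```text
clock: 21.9
eef_pos: [0.668, -0.1105, 0.0999]
orientation: [2.999, 0.927, -0.014]
force: [0.5, 1.0, -1.4]
opening: 0.037
```

```bash
python3 o.py
```

```text
t21.90 pos [ 668.  -110.5   99.9] yaw(y-axis)-55.65 tilt [-0.43 -0.29] q1 -0.288 q6 0.686 F [ 0.5  1.  -1.4] T [ 0.037 -0.211 -0.078] tau6 -0.345 op 37.0
```

Call:
step_arm(deltas=[{"tx": 0, "ty": 0, "tz": 0, "wx": 0, "wy": 0, "wz": -2}, {"tx": 0, "ty": 0, "tz": 0, "wx": 0, "wy": 0, "wz": -2}, {"tx": 0, "ty": 0, "tz": 0, "wx": 0, "wy": 0, "wz": -2}])

```text
clock: 22.2
eef_pos: [0.668, -0.1104, 0.1]
orientation: [3.044, 0.767, -0.014]
force: [0.8, 0.5, -1.5]
opening: 0.0373
```

```bash
python3 o.py
```

```text
t22.20 pos [ 668.  -110.4  100. ] yaw(y-axis)-61.70 tilt [-0.46 -0.27] q1 -0.288 q6 0.791 F [ 0.8  0.5 -1.5] T [ 0.119 -0.179  0.239] tau6 0.001 op 37.3
```

Fifth click felt at -61.7. I'll ease back onto the place, release and rise.

Call:
step_arm(deltas=[{"tx": 0, "ty": 0, "tz": 0, "wx": 0, "wy": 0, "wz": 1.5}, {"tx": 0, "ty": 0, "tz": 0, "wx": 0, "wy": 0, "wz": 0}])

```text
clock: 22.4
eef_pos: [0.6681, -0.1105, 0.1]
orientation: [3.031, 0.814, -0.014]
force: [0.0, -0.1, -0.4]
opening: 0.0372
```

```bash
python3 o.py
```

```text
t22.40 pos [ 668.1 -110.5  100. ] yaw(y-axis)-59.95 tilt [-0.45 -0.3 ] q1 -0.288 q6 0.761 F [ 0.  -0.1 -0.4] T [ 0.028 -0.213 -0.002] tau6 -0.081 op 37.2
```

Call:
step_arm(deltas=[{"tx": 0, "ty": 0, "tz": 0, "wx": 0, "wy": 0, "wz": 0}, {"tx": 0, "ty": 0, "tz": 0, "wx": 0, "wy": 0, "wz": 0}, {"tx": 0, "ty": 0, "tz": 0, "wx": 0, "wy": 0, "wz": 0}, {"tx": 0, "ty": 0, "tz": 0, "wx": 0, "wy": 0, "wz": 0}], gripper=0.6)

```text
clock: 22.8
eef_pos: [0.6675, -0.1108, 0.1003]
orientation: [3.03, 0.817, -0.017]
force: [-0.1, 0.3, 0.7]
opening: 0.0684
```

Call:
step_arm(deltas=[{"tx": 0, "ty": 0, "tz": 10, "wx": 0, "wy": 0, "wz": 0}, {"tx": 0, "ty": 0, "tz": 20, "wx": 0, "wy": 0, "wz": 0}, {"tx": 0, "ty": 0, "tz": 25, "wx": 0, "wy": 0, "wz": 0}, {"tx": 0, "ty": 0, "tz": 15, "wx": 0, "wy": 0, "wz": 0}, {"tx": 0, "ty": 0, "tz": 0, "wx": 0, "wy": 0, "wz": 0}])

```text
clock: 23.3
eef_pos: [0.6667, -0.1107, 0.1743]
orientation: [3.03, 0.817, -0.018]
force: [0.2, -0.1, -0.2]
opening: 0.0686
```

```bash
python3 o.py
```

```text
t23.30 pos [ 666.7 -110.7  174.3] yaw(y-axis)-59.82 tilt [-0.59 -0.33] q1 -0.288 q6 0.757 F [ 0.2 -0.1 -0.2] T [-0.019 -0.01  -0.022] tau6 -0.001 op 68.6
```

Call:
step_arm(deltas=[{"tx": -15, "ty": 3, "tz": 0, "wx": 0, "wy": 0, "wz": 7}, {"tx": -15, "ty": 3, "tz": 0, "wx": 0, "wy": 0, "wz": 7}, {"tx": -15, "ty": 3, "tz": 0, "wx": 0, "wy": 0, "wz": 7}, {"tx": -15, "ty": 3, "tz": 0, "wx": 0, "wy": 0, "wz": 7}, {"tx": -15, "ty": 3, "tz": 0, "wx": 0, "wy": 0, "wz": 7}, {"tx": -15, "ty": 3, "tz": 0, "wx": 0, "wy": 0, "wz": 7}, {"tx": -12, "ty": 3, "tz": 0, "wx": 0, "wy": 0, "wz": 5}, {"tx": 0, "ty": 0, "tz": 0, "wx": 0.3, "wy": -0.6, "wz": 0}, {"tx": 0, "ty": 0, "tz": 0, "wx": 0, "wy": 0, "wz": 0}], gripper=-0.34)

```text
clock: 24.2
eef_pos: [0.5585, -0.0883, 0.1695]
orientation: [2.421, 1.995, 0.001]
force: [0.1, 0.1, 1.0]
opening: 0.0283
```

```bash
python3 o.py
python3 - <<'E'
from h import *
ims=[]
for n,X in(("side",[.6,-.1,.1]),("top",[.6,-.1,.1])):
    im,d=cams.capture(n); np.save(n+"2.npy",d); u=proj(n,np.array(X))[0].astype(int); print(n,u)
    c=im[u[1]-50:u[1]+50,u[0]-65:u[0]+65,::-1]; ims.append(cv2.resize(c,(390,300),interpolation=cv2.INTER_CUBIC))
cv2.imwrite("pics/c2.png",np.hstack(ims))
E
```

```text
t24.20 pos [558.5 -88.3 169.5] yaw(y-axis)-11.00 tilt [ 0.19 -0.18] q1 -0.309 q6 -0.116 F [0.1 0.1 1. ] T [-0.012 -0.026 -0.008] tau6 -0.065 op 28.3
side [286 180]
top [337 188]
```

View pics/c2.png

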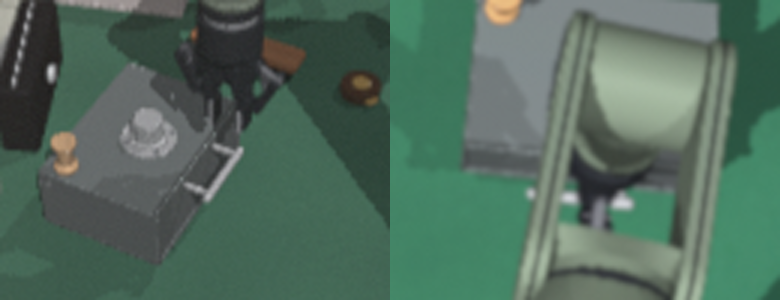

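The left crop shows the jaws just above the handle (jaws at (222,110), bar from (240,150) to (208,195)). The box and spool haven't moved. I'll descend in stages.

Call:
step_arm(deltas=[{"tx": 1.5, "ty": -1.5, "tz": -20, "wx": 0, "wy": 0, "wz": 0}, {"tx": 0, "ty": 0, "tz": -20, "wx": 0, "wy": 0, "wz": 0}, {"tx": 0, "ty": 0, "tz": -20, "wx": 0, "wy": 0, "wz": 0}, {"tx": 0, "ty": 0, "tz": -10, "wx": 0, "wy": 0, "wz": 0}, {"tx": 0, "ty": 0, "tz": 0, "wx": 0, "wy": 0, "wz": 0}])

```text
clock: 24.8
eef_pos: [0.5652, -0.0916, 0.0988]
orientation: [2.421, 1.986, 0.006]
force: [0.3, 0.1, 0.6]
opening: 0.0277
```

```bash
python3 o.py
```

```text
t24.80 pos [565.2 -91.6  98.8] yaw(y-axis)-11.26 tilt [ 0.55 -0.3 ] q1 -0.311 q6 -0.113 F [0.3 0.1 0.6] T [ 0.044  0.035 -0.01 ] tau6 -0.002 op 27.7
```

Call:
step_arm(deltas=[{"tx": -5, "ty": 1.7, "tz": 0, "wx": 0.3, "wy": 0.5, "wz": 0.2}, {"tx": 0, "ty": 0, "tz": 0, "wx": 0, "wy": 0, "wz": 0}, {"tx": 0, "ty": 0, "tz": 0, "wx": 0, "wy": 0, "wz": 0}])

```text
clock: 25.1
eef_pos: [0.5617, -0.0903, 0.1007]
orientation: [2.424, 1.995, 0.003]
force: [0.6, 0.3, -1.0]
opening: 0.0283
```

```bash
python3 o.py
```

```text
t25.10 pos [561.7 -90.3 100.7] yaw(y-axis)-11.07 tilt [ 0.18 -0.03] q1 -0.312 q6 -0.119 F [ 0.6  0.3 -1. ] T [-0.019 -0.002 -0.033] tau6 -0.001 op 28.3
```

Call:
step_arm(deltas=[{"tx": -0.3, "ty": 0, "tz": -5, "wx": 0, "wy": 0, "wz": 0}, {"tx": -0.3, "ty": 0, "tz": -5, "wx": 0, "wy": 0, "wz": 0}, {"tx": 0, "ty": 0, "tz": 0, "wx": 0, "wy": 0, "wz": 0}])

```text
clock: 25.4
eef_pos: [0.5624, -0.0907, 0.092]
orientation: [2.421, 1.993, 0.007]
force: [0.2, 0.0, -0.6]
opening: 0.0283
```

```bash
python3 o.py
```

```text
t25.40 pos [562.4 -90.7  92. ] yaw(y-axis)-11.08 tilt [ 0.4 -0.1] q1 -0.312 q6 -0.119 F [ 0.2  0.  -0.6] T [-0.033  0.005  0.009] tau6 -0.001 op 28.3
```

Call:
step_arm(deltas=[{"tx": -2.5, "ty": 0.7, "tz": -4, "wx": 0.1, "wy": 0.4, "wz": 0}, {"tx": -0.5, "ty": 0, "tz": -5, "wx": 0, "wy": 0.1, "wz": 0}, {"tx": -0.5, "ty": 0, "tz": -5, "wx": 0, "wy": 0.1, "wz": 0}, {"tx": 0, "ty": 0, "tz": 0, "wx": 0, "wy": 0, "wz": 0}])

```text
clock: 25.8
eef_pos: [0.5583, -0.0898, 0.0765]
orientation: [-2.423, -1.994, 0.006]
force: [-0.8, 0.6, -0.1]
opening: 0.0283
```

```bash
python3 o.py
```

```text
t25.80 pos [558.3 -89.8  76.5] yaw(y-axis)-11.08 tilt [-0.28  0.02] q1 -0.312 q6 -0.118 F [-0.8  0.6 -0.1] T [0.014 0.026 0.018] tau6 0.001 op 28.3
```

Call:
step_arm(deltas=[{"tx": -0.6, "ty": 0, "tz": -5, "wx": 0, "wy": 0.1, "wz": 0}, {"tx": -0.5, "ty": 0, "tz": -5, "wx": 0, "wy": 0.1, "wz": 0}, {"tx": -0.5, "ty": 0, "tz": -4, "wx": 0, "wy": 0.1, "wz": 0}, {"tx": 0, "ty": 0, "tz": 0, "wx": 0, "wy": 0, "wz": 0}])

```text
clock: 26.2
eef_pos: [0.5564, -0.0898, 0.0609]
orientation: [-2.42, -1.992, 0.013]
force: [0.5, -0.8, -0.4]
opening: 0.0279
```

```bash
python3 o.py
```

```text
t26.20 pos [556.4 -89.8  60.9] yaw(y-axis)-11.08 tilt [-0.65  0.03] q1 -0.312 q6 -0.117 F [ 0.5 -0.8 -0.4] T [0.02  0.006 0.034] tau6 0.001 op 27.9
```

Call:
step_arm(deltas=[{"tx": 4.0, "ty": 0, "tz": 0.5, "wx": 0, "wy": -0.6, "wz": 0}, {"tx": 0, "ty": 0, "tz": 0, "wx": 0, "wy": 0, "wz": 0}, {"tx": 0, "ty": 0, "tz": 0, "wx": 0, "wy": 0, "wz": 0}])

```text
clock: 26.5
eef_pos: [0.5609, -0.0898, 0.0615]
orientation: [-2.425, -1.997, -0.001]
force: [0.1, 0.6, -0.5]
opening: 0.0278
```

```bash
python3 o.py
```

```text
t26.50 pos [560.9 -89.8  61.5] yaw(y-axis)-11.07 tilt [0.03 0.03] q1 -0.311 q6 -0.118 F [ 0.1  0.6 -0.5] T [0.046 0.056 0.079] tau6 -0.000 op 27.8
```

Call:
step_arm(deltas=[{"tx": 0, "ty": 0, "tz": 0, "wx": 0, "wy": 0, "wz": 0}, {"tx": 0, "ty": 0, "tz": 0, "wx": 0, "wy": 0, "wz": 0}, {"tx": 0, "ty": 0, "tz": 0, "wx": 0, "wy": 0, "wz": 0}], gripper=-1, force=20)

```text
clock: 26.8
eef_pos: [0.5615, -0.09, 0.062]
orientation: [2.425, 1.996, 0.002]
force: [0.6, -0.3, -1.8]
opening: 0.01
```

```bash
python3 o.py
```

```text
t26.80 pos [561.5 -90.   62. ] yaw(y-axis)-11.08 tilt [0.11 0.  ] q1 -0.311 q6 -0.118 F [ 0.6 -0.3 -1.8] T [ 0.004 -0.049  0.02 ] tau6 0.002 op 10.0
```

Call:
step_arm(deltas=[{"tx": -2.9, "ty": 0.6, "tz": 0, "wx": 0, "wy": 0, "wz": 0}, {"tx": -2.9, "ty": 0.6, "tz": 0, "wx": 0, "wy": 0, "wz": 0}])

```text
clock: 27.0
eef_pos: [0.5565, -0.089, 0.062]
orientation: [2.423, 1.995, 0.005]
force: [2.2, 0.2, -3.1]
opening: 0.01
```

```bash
python3 o.py
```

```text
t27.00 pos [556.5 -89.   62. ] yaw(y-axis)-11.08 tilt [ 0.24 -0.03] q1 -0.313 q6 -0.120 F [ 2.2  0.2 -3.1] T [-0.048 -0.316  0.051] tau6 0.015 op 10.0
```

The drawer gives with about 2 N, past the 2 mm play, so it is unlocked. I'll keep pulling.

Call:
step_arm(deltas=[{"tx": -4.9, "ty": 0.95, "tz": 0, "wx": 0, "wy": 0, "wz": 0}, {"tx": -4.9, "ty": 0.95, "tz": 0, "wx": 0, "wy": 0, "wz": 0}, {"tx": -4.9, "ty": 0.95, "tz": 0, "wx": 0, "wy": 0, "wz": 0}, {"tx": -4.9, "ty": 0.95, "tz": 0, "wx": 0, "wy": 0, "wz": 0}, {"tx": -4.9, "ty": 0.95, "tz": 0, "wx": 0, "wy": 0, "wz": 0}, {"tx": -4.9, "ty": 0.95, "tz": 0, "wx": 0, "wy": 0, "wz": 0}])

```text
clock: 27.6
eef_pos: [0.5248, -0.0828, 0.062]
orientation: [2.422, 1.994, 0.006]
force: [2.2, -0.9, -2.9]
opening: 0.0098
```

```bash
python3 o.py
```

```text
t27.60 pos [524.8 -82.8  62. ] yaw(y-axis)-11.08 tilt [ 0.31 -0.04] q1 -0.320 q6 -0.127 F [ 2.2 -0.9 -2.9] T [-0.044 -0.339 -0.012] tau6 0.021 op 9.8
```

Call:
step_arm(deltas=[{"tx": -4.9, "ty": 0.95, "tz": 0, "wx": 0, "wy": 0, "wz": 0}, {"tx": -4.9, "ty": 0.95, "tz": 0, "wx": 0, "wy": 0, "wz": 0}, {"tx": -4.9, "ty": 0.95, "tz": 0, "wx": 0, "wy": 0, "wz": 0}, {"tx": -4.9, "ty": 0.95, "tz": 0, "wx": 0, "wy": 0, "wz": 0}, {"tx": -4.9, "ty": 0.95, "tz": 0, "wx": 0, "wy": 0, "wz": 0}, {"tx": -4.9, "ty": 0.95, "tz": 0, "wx": 0, "wy": 0, "wz": 0}])

```text
clock: 28.2
eef_pos: [0.4926, -0.0766, 0.062]
orientation: [2.422, 1.994, 0.006]
force: [1.6, -0.9, -2.8]
opening: 0.0101
```

```bash
python3 o.py
```

```text
t28.20 pos [492.6 -76.6  62. ] yaw(y-axis)-11.08 tilt [ 0.31 -0.04] q1 -0.329 q6 -0.136 F [ 1.6 -0.9 -2.8] T [-0.057 -0.3    0.015] tau6 0.024 op 10.1
```

Call:
step_arm(deltas=[{"tx": -4.9, "ty": 0.95, "tz": 0, "wx": 0, "wy": 0, "wz": 0}, {"tx": -4.9, "ty": 0.95, "tz": 0, "wx": 0, "wy": 0, "wz": 0}, {"tx": -4.9, "ty": 0.95, "tz": 0, "wx": 0, "wy": 0, "wz": 0}, {"tx": -3, "ty": 0.6, "tz": 0, "wx": 0, "wy": 0, "wz": 0}, {"tx": 0, "ty": 0, "tz": 0, "wx": 0, "wy": 0, "wz": 0}, {"tx": 0, "ty": 0, "tz": 0, "wx": 0, "wy": 0, "wz": 0}])

```text
clock: 28.8
eef_pos: [0.4722, -0.0726, 0.062]
orientation: [2.423, 1.994, 0.005]
force: [3.0, -0.7, -2.2]
opening: 0.0105
```

```bash
python3 o.py
```

```text
t28.80 pos [472.2 -72.6  62. ] yaw(y-axis)-11.09 tilt [ 0.26 -0.03] q1 -0.335 q6 -0.142 F [ 3.  -0.7 -2.2] T [-0.076 -0.338 -0.048] tau6 0.012 op 10.5
```

Call:
step_arm(deltas=[{"tx": 0, "ty": 0, "tz": 0, "wx": 0, "wy": 0, "wz": 0}, {"tx": 0, "ty": 0, "tz": 0, "wx": 0, "wy": 0, "wz": 0}, {"tx": 0, "ty": 0, "tz": 0, "wx": 0, "wy": 0, "wz": 0}, {"tx": 0, "ty": 0, "tz": 0, "wx": 0, "wy": 0, "wz": 0}], gripper=-0.34)

```text
clock: 29.2
eef_pos: [0.4717, -0.0725, 0.0623]
orientation: [2.424, 1.996, 0.003]
force: [0.4, -0.4, 1.0]
opening: 0.0282
```

```bash
python3 o.py
```

```text
t29.20 pos [471.7 -72.5  62.3] yaw(y-axis)-11.07 tilt [ 0.14 -0.01] q1 -0.334 q6 -0.142 F [ 0.4 -0.4  1. ] T [ 0.024 -0.011 -0.009] tau6 0.000 op 28.2
```

Call:
step_arm(deltas=[{"tx": 0.3, "ty": 0, "tz": 6, "wx": 0, "wy": 0, "wz": 0}, {"tx": 0.3, "ty": 0, "tz": 6, "wx": 0, "wy": 0, "wz": 0}, {"tx": 0.3, "ty": 0, "tz": 6, "wx": 0, "wy": 0, "wz": 0}, {"tx": 0.3, "ty": 0, "tz": 8, "wx": 0, "wy": 0, "wz": 0}, {"tx": 0.3, "ty": 0, "tz": 10, "wx": 0, "wy": 0, "wz": 0}])

```text
clock: 29.7
eef_pos: [0.4724, -0.0721, 0.1003]
orientation: [-2.425, -1.996, -0.001]
force: [-0.6, 0.3, 0.3]
opening: 0.0282
```

```bash
python3 o.py
```

```text
t29.70 pos [472.4 -72.1 100.3] yaw(y-axis)-11.08 tilt [-0.01  0.04] q1 -0.333 q6 -0.140 F [-0.6  0.3  0.3] T [0.045 0.019 0.004] tau6 -0.002 op 28.2
```

Call:
step_arm(deltas=[{"tx": 0, "ty": 0, "tz": 35, "wx": 0, "wy": 0, "wz": 0}, {"tx": 0, "ty": 0, "tz": 45, "wx": 0, "wy": 0, "wz": 0}, {"tx": 0, "ty": 0, "tz": 45, "wx": 0, "wy": 0, "wz": 0}, {"tx": 0, "ty": -30, "tz": 30, "wx": 0, "wy": 0, "wz": 0}, {"tx": -10, "ty": -45, "tz": 0, "wx": 0, "wy": 0, "wz": 0}, {"tx": -10, "ty": -45, "tz": 0, "wx": 0, "wy": 0, "wz": 0}, {"tx": -10, "ty": -45, "tz": 0, "wx": 0, "wy": 0, "wz": 0}, {"tx": -10, "ty": -45, "tz": 0, "wx": 0, "wy": 0, "wz": 0}, {"tx": -10, "ty": -30, "tz": 0, "wx": 0, "wy": 0, "wz": 0}, {"tx": 0, "ty": 0, "tz": 0, "wx": 0, "wy": 0, "wz": 0}])

```text
clock: 30.7
eef_pos: [0.4198, -0.3204, 0.276]
orientation: [2.405, 1.993, 0.007]
force: [-0.3, 0.8, -0.2]
opening: 0.028
```

```bash
python3 o.py
python3 - <<'E'
from h import *
ims=[]
P0=cloud("top",np.load("top0.npy"))
for n,X in(("side",[.6,-.1,.1]),("top",[.6,-.1,.1])):
    im,d=cams.capture(n); np.save(n+"3.npy",d); cv2.imwrite(f"pics/{n}3.png",im[:,:,::-1]); u=proj(n,np.array(X))[0].astype(int)
    c=im[u[1]-60:u[1]+60,u[0]-65:u[0]+65,::-1]; ims.append(cv2.resize(c,(390,360),interpolation=cv2.INTER_CUBIC)); print(n,"crop origin",u-[65,60])
    a=cv2.imread(f"pics/{n}0.png"); df=cv2.absdiff(a,im[:,:,::-1]).max(2)>60
    if n=="top":
        for nm,(r0,r1,c0,c1) in dict(boxtop=(125,190,298,382),stackL=(180,330,0,205),tin=(270,305,215,248),brush=(150,215,422,448)).items(): print(nm,df[r0:r1,c0:c1].sum())
cv2.imwrite("pics/c3.png",np.hstack(ims))
E
```

```text
t30.70 pos [ 419.8 -320.4  276. ] yaw(y-axis)-10.72 tilt [ 0.85 -0.65] q1 -0.818 q6 -0.631 F [-0.3  0.8 -0.2] T [0.072 0.024 0.051] tau6 -0.192 op 28.0
side crop origin [221 120]
top crop origin [272 128]
boxtop 0
stackL 0
tin 0
brush 2
```

View pics/c3.png

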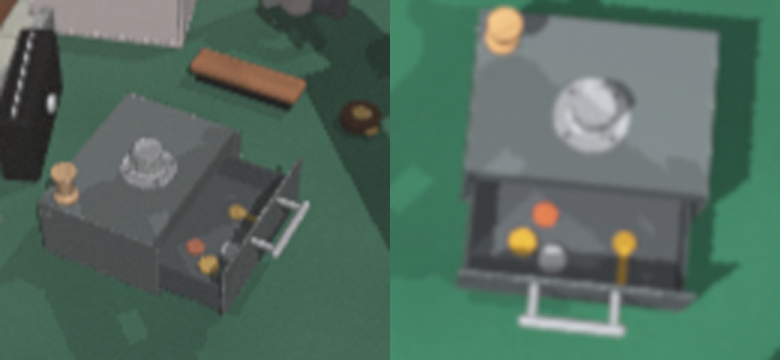

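The drawer stands well open in both views (side crop handle at (292,228), top crop at (572,327)). The box top, spool and knob show no change from the first picture. Handing in.

```bash
python3 -c "
from h import *
print(hand_in())"
```

```text
the job is handed in; nothing more can be done
None
```

The lockbox is unlocked and its drawer stands about 91 mm open out of 120 mm. I let go and handed the job in after about 31 s.

- **Finding the stop:** I gripped the knob at 20 N and turned it back anticlockwise about 11 places, each about 18° apart. The stop was clear: the torque climbed to about 0.47 N m, where ordinary clicks peaked near 0.26 N m. That is below the 0.65 N m at which the stop tab starts to bend.
- **Counting to five:** I turned clockwise and felt five clicks, one every 18°. After I eased back, the torque at the fifth place was about zero, so I released the knob there.
- **Opening the drawer:** I pulled the handle with only 2 to 3 N, far below the roughly 20 N that would start dragging the box. The handle moved past the 2 mm of locked play straight away. The 91 mm is how far the gripper travelled while holding the handle; the pictures show the drawer wide open but I did not measure it from them.
- **Last checks:**
  - In the before-and-after top pictures, the box top with its spool, the pale blue stack and the pomade tin showed no changed pixels. The clothes brush area showed 2 changed pixels, which I took as noise.
  - I did not run that comparison on the tape case.
  - The arm ended clear of everything, with contact forces at noise level.

No check failed or disagreed.

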